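# Put a boxed toy truck on display and square its price stand to it

## Robot

A 6-joint arm with a two-finger parallel gripper is mounted at the origin on the work surface. World frame = base frame: x ahead of the robot, y to its left, z up, the work surface at z = 0. Lengths are in m, angles in degrees, forces in N, time in s.
With the tool pointing down it reaches from about 0.35 to 0.775 m from the base axis. Payload 5.5 kg.
Tool frame: the origin (TCP) lies at the centre of the arm's flange, where the gripper is bolted on; the fingertips stand 173 mm ahead of it and the grasp point (between the pads) lies 155 mm ahead of it; z points along the fingers, x is the direction in which the jaws open and shut, and the axes are right-handed (so a half turn about z gives the same grasp; the last joint's range is limited). The gripper opens to 85 mm and grips with 20 to 120 N. Pads are 22 mm wide; open, the fingers measure 114 mm over their backs; the gripper's body (76 mm by 85 mm) begins 54 mm behind the grasp point. The pads swing forward as they close: fully open they stand 13 mm farther back than shut.
Start: joints at [62.762, 17.945, 2.641, 74.691, 0, 82.002], TCP at [0.189, 0.543, 0.405] pointing down, gripper open.
Joint ranges: [-158.12, 158.12], [-49.38, 96.58], [-58.88, 72.47], [-126.05, 133.96], [-84.25, 85.87], [-180, 180]. Speed limits (degrees/s): [147.25, 147.25, 180, 180, 180, 180].

## Interface

Orientations are given as a 3x3 rotation matrix whose columns are the frame's x, y, z axes.
In Python, from rig import manip gives the robot as it stands.
- The arm moves only by the shell command python3 -m creep 'ROWS'. ROWS is JSON, a list of rows, each an object of numbers: "grip": the closure, from -1 (fully open) to 1 (shut), so that 0 is half open; "x", "y", "z": the shift along the tool's x, y, z in cm; "rx", "ry", "rz": the turn, a rotation vector about the tool's x, y, z in rad. In form: [{"grip": .., "x": .., "y": .., "z": .., "rx": .., "ry": .., "rz": ..}, ...]. A call has 1 to 12 rows; each row shifts and turns the commanded pose from where the row before left it, along the tool's axes as they then stand; what a row does not reach is not made up. A row lasts 1/8 s, in which the tool goes at most 62.5 mm and 10.7 degrees, less where a joint would pass 70% of its speed; a pose out of reach is approached as far as the arm can. A call with a gripper value outside its range is refused whole. The fingers move at their own pace and stop on an object; the grip force is fixed at half the most. Time passes only in rows, so rows that do not move let the fingers close. It gives the time, the measured TCP pose, the force and the opening at its end, in the units of the state.
- manip.state(): the state, without advancing time (a new reading comes with each control period).
- manip.read_camera(name): name is "side" or "top"; returns a dict with "color" (480x640x3 uint8, red, green, blue), "camera_matrix" (3x3 intrinsics, pixels), "R" (3x3) and "t" (3): a world point X has camera coordinates R X + t. Camera axes: x right, y down, z forward; pixel columns grow to the right and rows downward; lengths in m; the calibration is good to about 2 mm. A picture is of the moment at which its call begins. There is no depth.
- manip.sign_off(): hands the job in, once; it reports no verdict.
The state is a dict: "t": time; "joint_pos": joint angles; "dq": joint speeds; "joint_torque": joint torques, N m; "tool_pos": TCP position; "tcp_rot": TCP orientation; "force": force on the tool from outside, world axes, zero at the start; "ft_torque": the same for the moment, N m; "finger_gap": opening from 0.0 (shut) to 1.0 (fully open).
Only numpy, scipy, OpenCV 4.12 (cv2) and the standard library are available. Lean on these libraries where they do the work, as an engineer would, in place of code of your own. Each camera call takes 0.05 s, during which the arm holds its last target.

## Task

Push the boxed toy truck along the counter into the empty place under the clear riser, squarely over the place card with its window front in line with the fronts of the two boxes beside it, and set the price stand on the counter with its straight back edge flush along the middle of the truck box's front. Keep the truck box on its base, do not bump the riser, and leave the neighbouring boxes and the little toy car where they are.

Things in the scene. Friction and masses are not known exactly. Their poses are not given: they have to be found in the camera images.
- truck_box: Loose boxed toy truck, the only box that starts out on the open counter in front of the riser: a blue card window box, 115 wide (its y), 95 deep (its x), 100 high, about 0.5 kg, too big to grasp. Origin: centre of its underside. Its window front is its -x face, 47.5 from the origin, which starts roughly towards the robot.
- price_stand: Loose aluminium price stand, about 0.12 kg: straight flat foot bar 110 long (its y), 32 deep (x), 8 thick, with an upright holder to grasp: 24 wide (y), 8 thick (x), up to 64 above the counter, centred at x = -12, y = 0 (front edge). Origin: centre of the underside. Its straight back edge (x = +16) goes against the box front.
- stand_edge (a point): Middle of the price stand's straight back edge, at the bottom; axes as the stand's.
- place_card: Thin brown cork-coloured card flat on the counter under the riser, marking the empty place: 95 deep (its x, away from the robot) by 135 wide (y). Origin: its centre. The truck box belongs centred on it, same axes; its front edge (-x) is in line with the neighbours' fronts. The three places lie at -150, 0 and +150 along the riser's y; any of them can be the empty one.
- riser: Fixed clear acrylic bridge on the counter, open in front and behind: board 500 wide (y), 240 deep (x), underside 202 above the counter; end panels 8 thick; aluminium rail along the front edge (z 200 to 216). Origin: on the counter under the board's centre; +x away from the robot. Front edge at x = -123; the box fronts stand at x = -70, 53 back under the board.
- loader_box: Neighbour under the riser: orange window box with a toy loader, 110 wide (y), 95 deep (x), 110 high, loose, about 0.6 kg. Origin: centre of the underside. Leave it alone.
- cars_box: Neighbour under the riser: red window box with two toy cars one above the other, 105 wide (y), 95 deep (x), 125 high, loose, about 0.6 kg. Origin: centre of the underside. Leave it alone.
- toy_car: Loose little die-cast car on the counter, 38 by 76 (its y), 38 high. Origin: centre of the underside. Leave it alone.

How it is judged:
By the outcome, as a careful person would: the job done as asked, in the order asked, and still so for the second after the job is handed in, with the robot touching nothing.
It also fails if it takes over 72 s, if anything falls off the work surface, if the arm or the gripper's body presses on something with over 40 N, if the wrist force passes 120 N, or if a joint passes its speed limit or range.

## Working session

There is one attempt and no reset: what is moved stays moved. The work goes in short steps, Python scripts to look and compute and a shell command to move; the robot and the scene stay as the last step left them, time stands still between calls to the robot, and variables do not carry over. Pictures are saved under pics/ and viewed, and the job is handed in when it is done.

```bash
ls; mkdir -p pics; python3 - <<'E'
from rig import manip
import cv2,json,numpy as np
s=manip.state();print(s)
for n in("top","side"):
    c=manip.read_camera(n);cv2.imwrite(f"pics/{n}0.png",c["color"][:,:,::-1]);print(n,c["camera_matrix"],c["R"],c["t"])
E
```

```text
pics
{'t': 0.0, 'joint_pos': array([ 6.27624756e+01,  1.79908101e+01,  2.57773656e+00,  7.46891155e+01,
       -5.89918599e-04,  8.20017960e+01]), 'dq': array([-0.0279684 , -0.02342739,  0.10092104, -0.0511766 , -0.06265105,
       -0.08719848]), 'joint_torque': array([ 9.82352722e-04, -4.80622029e+01,  2.98533833e+01,  1.93255325e-02,
       -2.12995114e-04, -6.07149531e-06]), 'tool_pos': array([0.18939218, 0.54271606, 0.40381395]), 'tcp_rot': array([[ 3.29513946e-01,  9.44150363e-01, -8.07134126e-04],
       [ 9.44149053e-01, -3.29514849e-01, -1.59048248e-03],
       [-1.76761729e-03, -2.37968762e-04, -9.99998409e-01]]), 'force': array([-0.47192269,  0.00359671, -0.37372449]), 'ft_torque': array([0.03605937, 0.00893394, 0.00995104]), 'finger_gap': 0.9982892121434802}
top [[536.11159657   0.         318.30988028]
 [  0.         536.11159657 241.92533414]
 [  0.           0.           1.        ]] [[-0.02890007 -0.99933325 -0.02231237]
 [-0.99859061  0.02985827 -0.04387788]
 [ 0.04451483  0.02101285 -0.99878771]] [0.03751429 0.55649443 1.09672409]
side [[520.6474413    0.         314.00916122]
 [  0.         520.6474413  242.04120163]
 [  0.           0.           1.        ]] [[-0.35984652 -0.93298206  0.00741308]
 [-0.89076869  0.34117967 -0.30021255]
 [ 0.27756373 -0.11463378 -0.95384353]] [0.19723951 0.4924851  1.05727043]
```

View pics/top0.png

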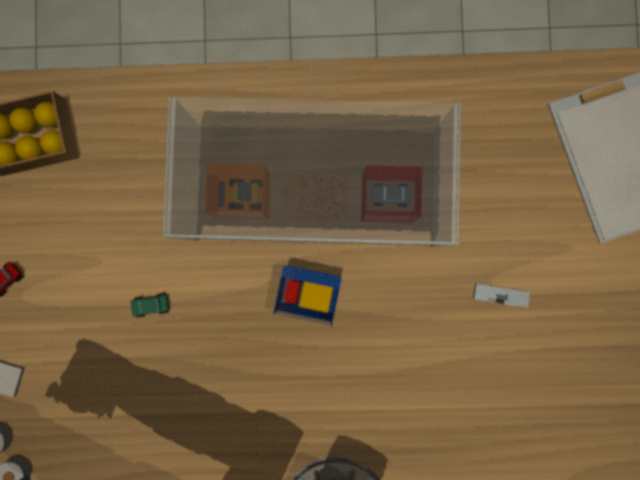

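View pics/side0.png

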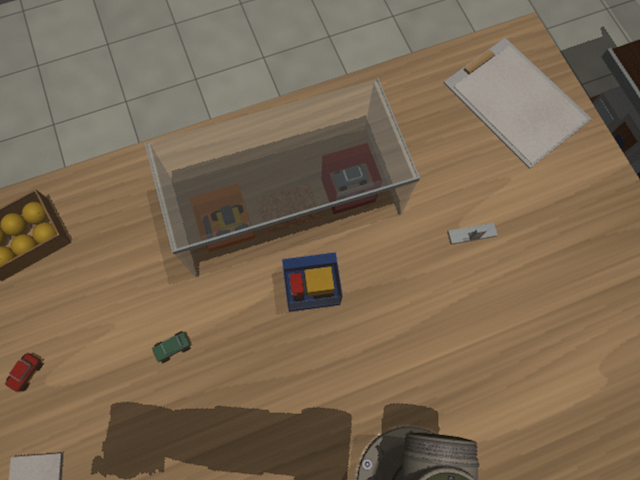

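The top view shows the riser (corners about (174,97), (461,103), (458,243), (164,236)). The loader box is at (238,190), the card at (318,195), the cars box at (392,193), the truck at (308,292), the stand at (502,296) and the green car at (150,304). I'll enlarge these areas.

```bash
python3 - <<'E'
import cv2
t=cv2.imread("pics/top0.png");s=cv2.imread("pics/side0.png")
def crop(i,x,y,w,h,k,n):
    cv2.imwrite(n,cv2.resize(cv2.convertScaleAbs(i[y:y+h,x:x+w],alpha=1.5),None,fx=k,fy=k,interpolation=cv2.INTER_CUBIC))
crop(t,260,250,100,80,8,"pics/c_truck.png")
crop(t,460,270,80,50,10,"pics/c_stand.png")
crop(t,160,150,160,100,5,"pics/c_riserL.png")
crop(t,310,150,160,100,5,"pics/c_riserR.png")
crop(s,270,240,100,75,8,"pics/s_truck.png")
E
```

```text
(no output)
```

View pics/c_truck.png

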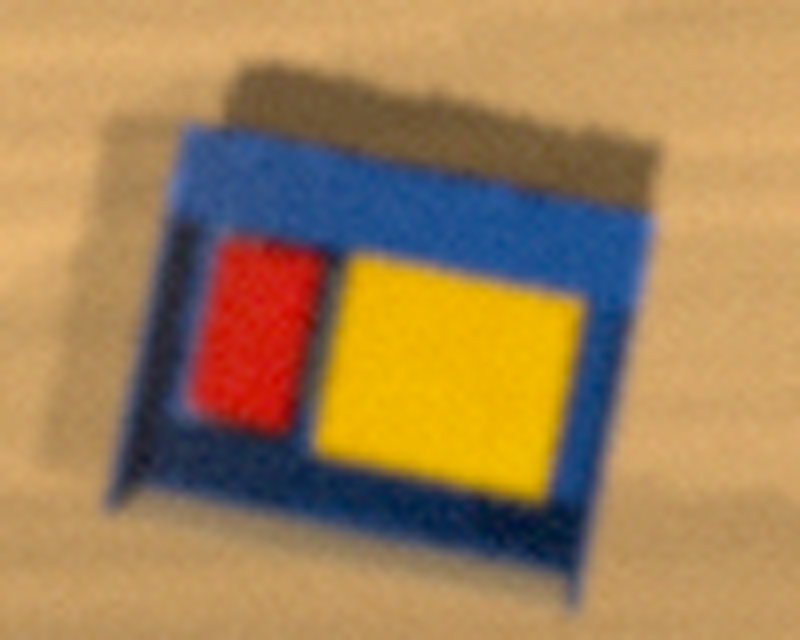

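View pics/c_stand.png

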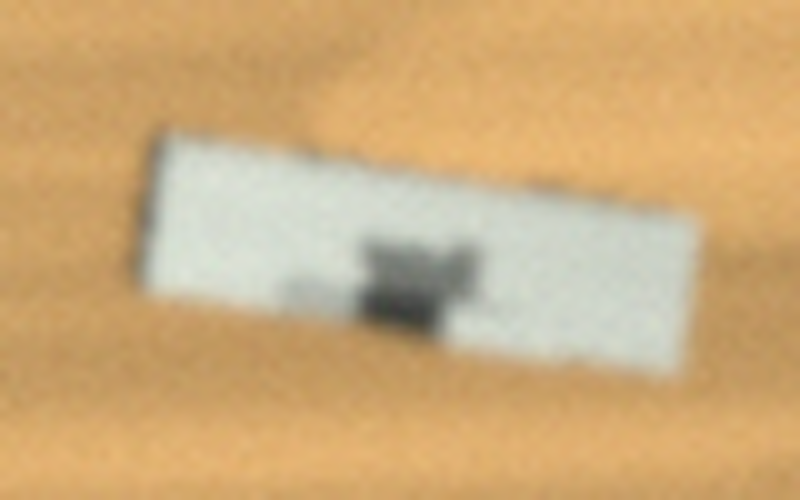

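View pics/c_riserL.png

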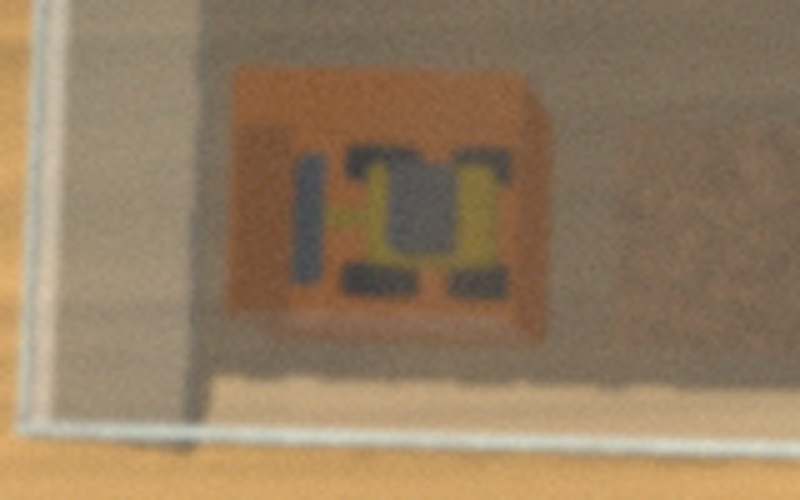

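View pics/c_riserR.png

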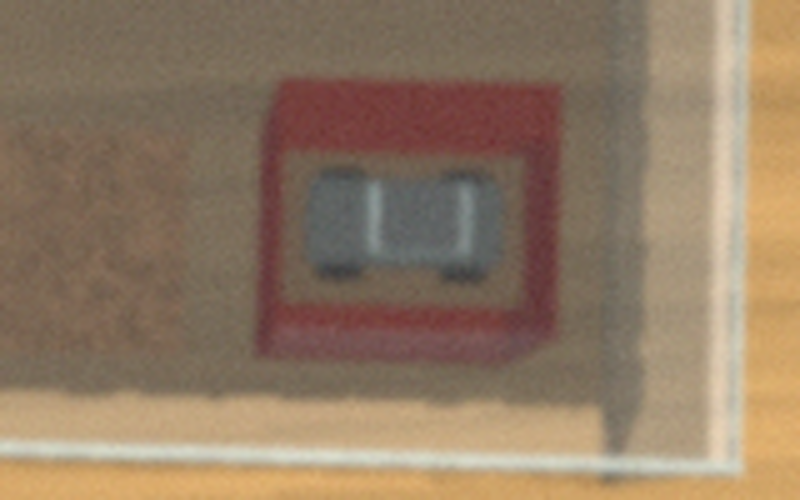

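View pics/s_truck.png

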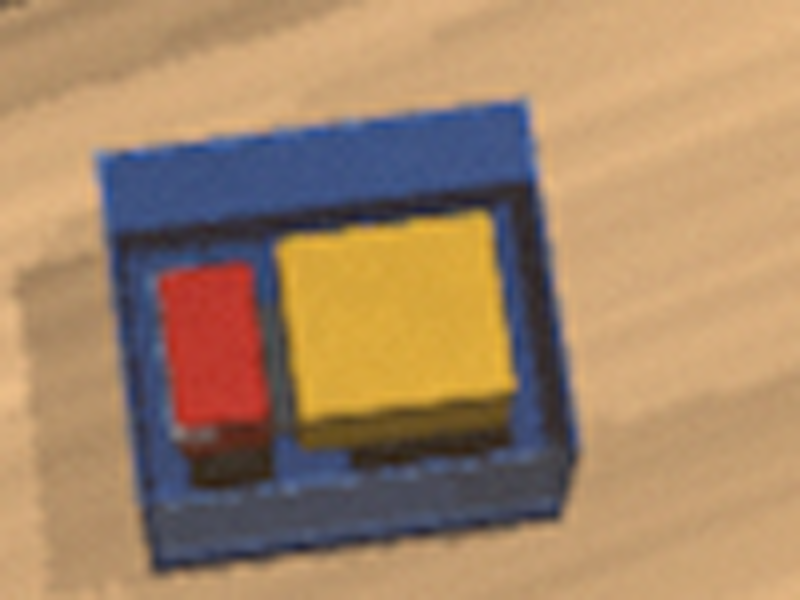

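```bash
cat > h.py <<'E'
import numpy as np, json
from scipy.optimize import least_squares
CAM={"top":(np.array([[536.11159657,0,318.30988028],[0,536.11159657,241.92533414],[0,0,1]]),
 np.array([[-0.02890007,-0.99933325,-0.02231237],[-0.99859061,0.02985827,-0.04387788],[0.04451483,0.02101285,-0.99878771]]),np.array([0.03751429,0.55649443,1.09672409])),
"side":(np.array([[520.6474413,0,314.00916122],[0,520.6474413,242.04120163],[0,0,1]]),
 np.array([[-0.35984652,-0.93298206,0.00741308],[-0.89076869,0.34117967,-0.30021255],[0.27756373,-0.11463378,-0.95384353]]),np.array([0.19723951,0.4924851,1.05727043]))}
def proj(c,X):
    K,R,t=CAM[c];p=K@(R@np.asarray(X,float)+t);return p[:2]/p[2]
def ray(c,uv,z):
    K,R,t=CAM[c];d=R.T@np.linalg.solve(K,[uv[0],uv[1],1.]);o=-R.T@t;return o+d*(z-o[2])/d[2]
def fit(obs,x0=(.45,0,0)):
    def f(q):
        c,s=np.cos(q[2]),np.sin(q[2]);r=[]
        for cam,m,uv in obs:
            X=[q[0]+c*m[0]-s*m[1],q[1]+s*m[0]+c*m[1],m[2]]
            r+=list(proj(cam,X)-uv)
        return np.array(r)
    s=least_squares(f,x0,loss="soft_l1");return s.x,f(s.x).reshape(-1,2).round(1)
E
python3 - <<'E'
from h import *
for c in CAM: print(c,-CAM[c][1].T@CAM[c][2])
np.set_printoptions(precision=4,suppress=True)
def P(n,o,x0=(.45,0,0)):
    q,r=fit(o,x0);print(n,q[:2],np.degrees(q[2]),r.tolist())
a,b,h=.0475,.0575,.1
P("truck",[("top",(a,b,h),(282.75,265.6)),("top",(a,-b,h),(341.5,276.25)),("top",(-a,b,h),(273.75,313.1)),("top",(-a,-b,h),(331.9,325.6)),
("side",(a,b,h),(282.1,259.4)),("side",(a,-b,h),(335.9,252.5)),("side",(-a,b,0),(289.4,311.25)),("side",(-a,-b,0),(340,304.75))])
P("stand",[("top",(.016,.055,.008),(476.5,283.2)),("top",(.016,-.055,.008),(530,291.2)),("top",(-.016,-.055,.008),(528.2,307.5)),("top",(-.016,.055,.008),(474.5,299.2))],(.4,-.4,0))
P("card",[("top",(.0475,.0675,0),(284,174)),("top",(-.0475,.0675,0),(284,219)),("top",(.0475,-.0675,0),(347,176)),("top",(-.0475,-.0675,0),(347,220))])
P("riser rail",[("top",(-.123,.25,.216),(164,237)),("top",(-.123,-.25,.216),(458.5,244)),])
P("loader",[("top",(.0475,.055,.11),(207,163.6)),("top",(.0475,-.055,.11),(265.6,165)),("top",(-.0475,.055,.11),(205.,212)),("top",(-.0475,-.055,0),(269,219))])
P("cars",[("top",(.0475,.0525,.125),(366,166)),("top",(.0475,-.0525,.125),(422,167)),("top",(-.0475,.0525,0),(362,221)),("top",(-.0475,-.0525,.125),(421,216))])
P("car",[("top",(0,0,.03),(150,304))])
E
```

```text
top [ 0.50797379 -0.00217198  1.12064937]
side [0.21620633 0.13719393 1.15485861]
truck [0.453  0.0424] -12.979714337162894 [[0.3, -1.0], [0.8, 0.3], [-0.7, 0.6], [0.6, 0.2], [-0.6, -0.2], [-0.3, -0.6], [-0.3, 0.7], [0.0, 0.1]]
stand [ 0.4367 -0.3532] -10.179359330191323 [[0.1, 0.3], [0.1, 0.3], [-0.2, -0.5], [-0.0, -0.2]]
card [0.6522 0.0247] -2.754213821453383 [[-0.1, 0.2], [-1.1, 0.2], [1.0, -0.8], [0.2, 0.3]]
riser rail [0.674  0.0237] -3.078125194597204 [[-0.5, -0.0], [0.5, 0.0]]
loader [0.6593 0.1747] -3.8770981033536085 [[0.4, -0.8], [-0.8, -0.2], [0.0, 0.4], [0.3, 0.5]]
cars [ 0.6428 -0.1242] -2.664699878072225 [[-0.2, -0.6], [0.2, -0.9], [-0.8, 0.6], [0.7, 1.0]]
car [0.4401 0.3679] 0.0 [[0.0, -0.0]]
```

```bash
python3 - <<'E'
import cv2
s=cv2.imread("pics/side0.png")
def crop(i,x,y,w,h,k,n):
    cv2.imwrite(n,cv2.resize(cv2.convertScaleAbs(i[y:y+h,x:x+w],alpha=1.8),None,fx=k,fy=k,interpolation=cv2.INTER_CUBIC))
crop(s,165,130,130,125,5,"pics/s_rL.png")
crop(s,245,130,180,120,4,"pics/s_rR.png")
crop(s,435,210,75,45,10,"pics/s_stand.png")
E
```

```text
(no output)
```

View pics/s_rL.png

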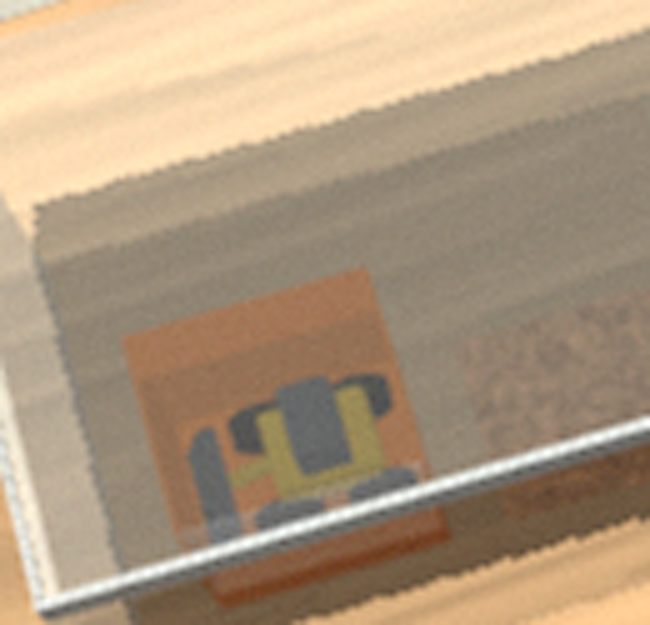

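View pics/s_rR.png

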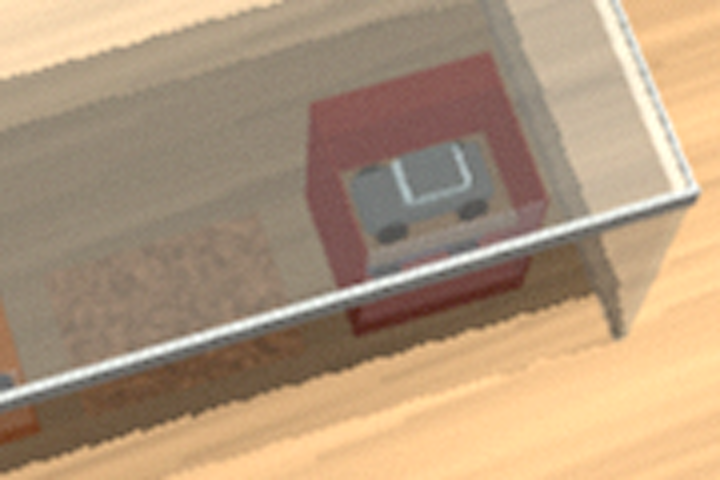

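View pics/s_stand.png

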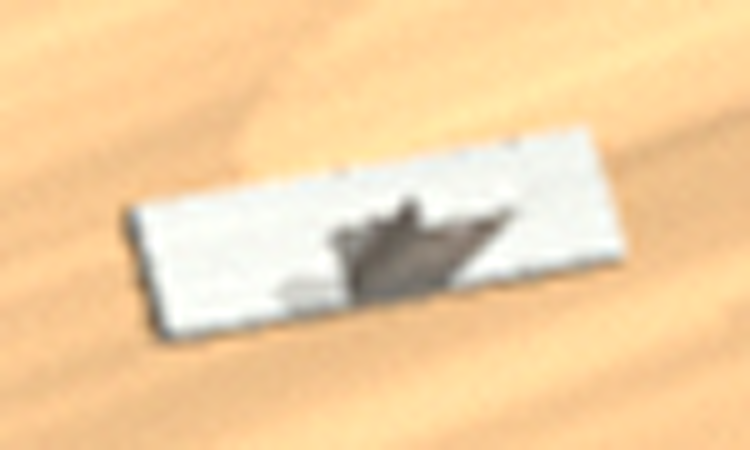

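```bash
python3 - <<'E'
from h import *
np.set_printoptions(precision=4,suppress=True)
F=-.0225
o=[("top",(-.123,.25,.216),(164,237)),("top",(-.123,-.25,.216),(458.5,244)),
("top",(F+.0475,.0675,0),(284,174)),("top",(F-.0475,.0675,0),(284,219)),("top",(F+.0475,-.0675,0),(347,176)),("top",(F-.0475,-.0675,0),(347,220)),
("side",(F-.0475,.0675,0),(266.3,232.6)),("side",(F-.0475,-.0675,0),(320,216.25)),("side",(F+.0475,-.0675,0),(310,183.75)),("side",(F+.0475,.0675,0),(257.5,197.5)),
("side",(-.07,.15+.055,0),(209,251.4)),("side",(-.07,.15-.055,0),(255,238)),
("side",(-.07,-.15+.0525,0),(333.75,213.75)),("side",(-.07,-.15-.0525,0),(376.25,201.75)),
("top",(-.07,.15-.055,0),(269,219)),("top",(-.07,-.15+.0525,0),(362,221)),
("side",(-.12,-.25,0),(399.5,214.5)),
]
q,r=fit(o);print(q[:2],np.degrees(q[2]));print(r.tolist())
c,s=np.cos(q[2]),np.sin(q[2])
print("card",q[0]+c*F,q[1]+s*F,"front",q[0]-.07*c,q[1]-.07*s)
# stand with side points
x0=435;y0=210
q,r=fit([("top",(.016,.055,.008),(476.5,283.2)),("top",(.016,-.055,.008),(530,291.2)),("top",(-.016,-.055,.008),(528.2,307.5)),("top",(-.016,.055,.008),(474.5,299.2)),
("side",(.016,.055,.008),(448.3,230.5)),("side",(.016,-.055,.008),(493.8,222.5)),("side",(-.016,-.055,.008),(497.5,235.7)),("side",(-.016,.055,.008),(452,243.3))],(.4,-.4,0));print("stand",q[:2],np.degrees(q[2]),r.tolist())
E
```

```text
[0.675  0.0235] -3.171294720143718
[[-0.5, -0.8], [0.5, -0.4], [-0.0, -0.2], [-1.3, -0.2], [1.1, -0.7], [0.0, 0.3], [0.5, 2.0], [1.7, 1.7], [-0.6, -1.0], [-2.0, 1.1], [0.5, 0.4], [0.4, -0.0], [-0.0, 0.6], [-0.8, -0.0], [0.6, -0.6], [-0.6, -0.3], [2.0, 0.3]]
card 0.6525090238961387 0.024783580376826105 front 0.605081765132938 0.027411341060067797
stand [ 0.4374 -0.3535] -10.463476463822573 [[0.3, -0.1], [0.2, 0.1], [-0.1, -0.7], [0.1, -0.7], [-0.0, 0.6], [-0.1, 0.5], [0.1, 0.0], [-0.1, 0.7]]
```

```bash
python3 -m creep '[{"grip":-1,"x":-3.8,"y":3.0},{"grip":-1,"x":-3.8,"y":3.0},{"grip":-1,"x":-3.8,"y":3.0},{"grip":-1,"x":-3.8,"y":3.0},{"grip":-1,"x":-3.8,"y":3.0}]'; python3 -c "
from rig import manip;print(manip.state()['joint_pos'])"; python3 -m creep '[{"grip":-1,"x":-3.8,"y":3.0},{"grip":-1,"x":-3.8,"y":3.0},{"grip":-1,"x":-3.8,"y":3.0},{"grip":-1,"x":-3.8,"y":3.0},{"grip":-1,"x":-3.8,"y":3.0},{"grip":-1},{"grip":-1}]'; python3 -c "
from rig import manip;print(manip.state()['joint_pos'])"
```

```text
[ 6.27601349e+01  1.79864223e+01  2.58236126e+00  7.46894624e+01
 -2.06245969e-04  8.20009643e+01]
[ 6.27601349e+01  1.79864223e+01  2.58236126e+00  7.46894624e+01
 -2.06245969e-04  8.20009643e+01]schema error: expected keys grip, x, y, z, rx, ry, rz
schema error: expected keys grip, x, y, z, rx, ry, rz
```

```bash
python3 -m creep '[{"grip":-1,"x":-3.8,"y":3.0,"z":0,"rx":0,"ry":0,"rz":0},{"grip":-1,"x":-3.8,"y":3.0,"z":0,"rx":0,"ry":0,"rz":0},{"grip":-1,"x":-3.8,"y":3.0,"z":0,"rx":0,"ry":0,"rz":0},{"grip":-1,"x":-3.8,"y":3.0,"z":0,"rx":0,"ry":0,"rz":0},{"grip":-1,"x":-3.8,"y":3.0,"z":0,"rx":0,"ry":0,"rz":0}]'; python3 -c "
from rig import manip;print(manip.state()['joint_pos'])"; python3 -m creep '[{"grip":-1,"x":-3.8,"y":3.0,"z":0,"rx":0,"ry":0,"rz":0},{"grip":-1,"x":-3.8,"y":3.0,"z":0,"rx":0,"ry":0,"rz":0},{"grip":-1,"x":-3.8,"y":3.0,"z":0,"rx":0,"ry":0,"rz":0},{"grip":-1,"x":-3.8,"y":3.0,"z":0,"rx":0,"ry":0,"rz":0},{"grip":-1,"x":-3.8,"y":3.0,"z":0,"rx":0,"ry":0,"rz":0},{"grip":-1,"x":0,"y":0,"z":0,"rx":0,"ry":0,"rz":0}]'; python3 -c "
from rig import manip;print(manip.state()['joint_pos'],manip.state()['tcp_rot'])"
```

```text
t: 0.72
tool_pos: [0.2686, 0.3126, 0.4044]
tcp_rot: [[0.329, 0.944, -0.0], [0.944, -0.329, -0.0], [-0.0, -0.0, -1.0]]
force: [0.9, -0.0, -0.6]
finger_gap: 0.998
[ 3.81404115e+01 -1.20621315e-01 -1.90151167e+01  7.11207502e+01
 -6.33379174e-03  5.73522601e+01]
t: 1.48
tool_pos: [0.3483, 0.0827, 0.4045]
tcp_rot: [[0.336, 0.942, -0.0], [0.942, -0.336, -0.0], [-0.0, 0.0, -1.0]]
force: [0.1, 0.4, -0.3]
finger_gap: 0.997
[ 4.52790017e-01 -6.32300764e+00 -2.47599736e+01  7.15661052e+01
 -1.85304372e-02  2.00734620e+01] [[ 3.35791420e-01  9.41936367e-01 -5.10438922e-05]
 [ 9.41936313e-01 -3.35791418e-01 -3.23830626e-04]
 [-3.22167945e-04  6.06594501e-05 -9.99999946e-01]]
```

```bash
python3 -m creep '[{"grip":-1,"x":0,"y":0,"z":0,"rx":0,"ry":0,"rz":-0.115},{"grip":-1,"x":0,"y":0,"z":0,"rx":-0.175,"ry":0,"rz":0},{"grip":-1,"x":0,"y":0,"z":0,"rx":-0.175,"ry":0,"rz":0},{"grip":-1,"x":0,"y":0,"z":0,"rx":-0.175,"ry":0,"rz":0},{"grip":-1,"x":0,"y":0,"z":0,"rx":-0.175,"ry":0,"rz":0},{"grip":-1,"x":0,"y":0,"z":0,"rx":0,"ry":0,"rz":0},{"grip":-1,"x":0,"y":0,"z":0,"rx":0,"ry":0,"rz":0}]'; python3 -c "
from rig import manip;s=manip.state();print(s['joint_pos'],s['tool_pos'],s['tcp_rot'])"
```

```text
t: 2.35
tool_pos: [0.3473, 0.0857, 0.4048]
tcp_rot: [[0.218, 0.749, 0.626], [0.976, -0.167, -0.14], [0.0, 0.642, -0.767]]
force: [0.0, 0.2, 0.1]
finger_gap: 1.003
[  4.93771184 -24.42040454 -45.21465391  30.62598101 -11.12559454
  13.61565253] [0.34725133 0.08573968 0.40479536] [[ 2.17778186e-01  7.48611340e-01  6.26221785e-01]
 [ 9.75998270e-01 -1.67168906e-01 -1.39577696e-01]
 [ 1.95365244e-04  6.41588356e-01 -7.67049114e-01]]
```

```bash
cat > kin.py <<'E'
import numpy as np
from scipy.optimize import least_squares
D=np.radians
data=[([62.7625,17.991,2.578,74.689,0,82],[.18939,.54272,.40381]),
([38.1404,-.1206,-19.0151,71.1208,-.0063,57.35],[.2686,.3126,.4044]),
([.4528,-6.3230,-24.7600,71.5661,-.0185,20.07],[.3483,.0827,.4045]),
([4.93771184,-24.42040454,-45.21465391,30.62598101,-11.12559454,13.61565253],[.34725,.08574,.4048])]
def fk(q,p):
    d,L2,L3,o,w,g,c=p;q=D(np.array(q));ph=q[1]-q[2];pt=ph+q[3]
    f=np.array([np.cos(q[0]),np.sin(q[0]),0]);l=np.array([-f[1],f[0],0]);u=np.array([0,0,1.])
    t=np.cos(pt)*f-np.sin(pt)*u;n=np.sin(pt)*f+np.cos(pt)*u
    z=np.cos(q[4])*t+np.sin(q[4])*l
    y0=-np.sin(q[4])*t+np.cos(q[4])*l
    P=(c+L2*np.sin(q[1])+L3*np.cos(ph))*f+(d+L2*np.cos(q[1])-L3*np.sin(ph))*u+o*l+g*n+w*z
    return P,z,n,y0
def fitp():
    return least_squares(lambda p:np.concatenate([(fk(q,p)[0]-x)*1000 for q,x in data]+[(np.array(p)-[.3,.5,.45,.08,.1,0,0])*1]),[.3,.5,.45,.08,.1,0,0])
if __name__=="__main__":
    s=fitp();print(s.x,s.fun.round(2))
E
python3 kin.py
```

```text
[ 0.2737478   0.48815899  0.3644014   0.08537891  0.23817033 -0.00473296
  0.0679733 ] [-6.760e+00 -1.390e+00 -7.800e-01 -1.270e+00  5.840e+00  1.330e+00
  6.180e+00  5.410e+00  1.020e+00 -3.090e+00 -1.644e+01 -1.570e+00
 -3.000e-02 -1.000e-02 -9.000e-02  1.000e-02  1.400e-01 -0.000e+00
  7.000e-02]
```

```bash
cat >> h.py <<'E'
def goto(target_pos,psi=None,theta=None):
    """report shift in tool cm from present measured pose (and remaining rotvec)"""
    from rig import manip
    from scipy.spatial.transform import Rotation as Ro
    s=manip.state();R=s["tcp_rot"];p=s["tool_pos"]
    d=R.T@(np.array(target_pos)-p)*100
    print("pos",p.round(4),"force",s["force"].round(1),"t",s["t"],"shift cm",d.round(2))
    if psi is not None:
        print("rotvec",Ro.from_matrix(R.T@Rt(psi,theta)).as_rotvec().round(3))
    print("joints",s["joint_pos"].round(2))
def Rt(psi,theta):
    a,b=np.radians(psi),np.radians(theta);f=np.array([np.cos(a),np.sin(a),0]);l=np.array([-f[1],f[0],0]);u=np.array([0,0,1.])
    return np.array([l,np.sin(b)*u+np.cos(b)*f,np.sin(b)*f-np.cos(b)*u]).T
E
python3 -c "
from h import *
goto([.269,.0837,.405],-13,40);goto([.269,.0837,.153])"
python3 -m creep '[{"grip":-1,"x":-0.6,"y":-1.9,"z":-1.6,"rx":0,"ry":0,"rz":0},{"grip":-1,"x":-0.6,"y":-2.0,"z":-1.7,"rx":0,"ry":0,"rz":0},{"grip":-1,"x":-0.6,"y":-2.0,"z":-1.6,"rx":0,"ry":0,"rz":0},{"grip":-1,"x":0,"y":0,"z":0,"rx":0,"ry":0,"rz":0}]'
python3 -c "
from h import *
goto([.269,.0837,.153],-13,40)"
```

```text
pos [0.3473 0.0857 0.4048] force [0.  0.2 0.1] t 2.35 shift cm [-1.9  -5.81 -4.89]
rotvec [-0.002 -0.005  0.006]
joints [  4.94 -24.42 -45.21  30.63 -11.13  13.62]
pos [0.3473 0.0857 0.4048] force [0.  0.2 0.1] t 2.35 shift cm [ -1.91 -21.98  14.44]
joints [  4.94 -24.42 -45.21  30.63 -11.13  13.62]
t: 2.85
tool_pos: [0.2684, 0.0846, 0.4047]
tcp_rot: [[0.218, 0.747, 0.627], [0.976, -0.167, -0.14], [0.0, 0.643, -0.766]]
force: [0.6, -0.0, -0.1]
finger_gap: 1.0
pos [0.2684 0.0846 0.4047] force [ 0.6 -0.  -0.1] t 2.85 shift cm [ -0.08 -16.12  19.33]
rotvec [ 0.    -0.004  0.005]
joints [  6.61 -35.17 -49.16  37.61 -12.22  14.97]
```

```bash

python3 -m creep '[{"grip":-1,"x":0,"y":-2.6,"z":3.1,"rx":0,"ry":0,"rz":0},{"grip":-1,"x":0,"y":-2.6,"z":3.1,"rx":0,"ry":0,"rz":0},{"grip":-1,"x":0,"y":-2.6,"z":3.1,"rx":0,"ry":0,"rz":0},{"grip":-1,"x":0,"y":0,"z":0,"rx":0,"ry":0,"rz":0}]'
python3 -c "
from h import *
goto([.269,.0837,.153],-13,40)"
```

```text
t: 3.35
tool_pos: [0.2857, 0.096, 0.3136]
tcp_rot: [[0.226, 0.767, 0.6], [0.974, -0.171, -0.148], [-0.011, 0.618, -0.786]]
force: [-0.7, 0.1, -0.2]
finger_gap: 1.004
pos [0.2857 0.096  0.3136] force [-0.7  0.1 -0.2] t 3.35 shift cm [ -1.4  -10.99  11.81]
rotvec [-0.032  0.009  0.006]
joints [  9.16 -26.88 -58.68  22.32 -14.    17.46]
```

```bash
cat > kin.py <<'E'
import numpy as np
from scipy.optimize import least_squares
from rig import manip
D=np.radians
s=manip.state()
data=[([62.7625,17.991,2.578,74.689,0,82],[.18939,.54272,.40381]),
([38.1404,-.1206,-19.0151,71.1208,-.0063,57.35],[.2686,.3126,.4044]),
([.4528,-6.3230,-24.7600,71.5661,-.0185,20.07],[.3483,.0827,.4045]),
([4.93771184,-24.42040454,-45.21465391,30.62598101,-11.12559454,13.61565253],[.34725,.08574,.4048]),
([6.61,-35.17,-49.16,37.61,-12.22,14.97],[.2684,.0846,.4047]),
([9.16,-26.88,-58.68,22.32,-14.0,17.46],[.2857,.0960,.3136])]
def fk(q,p):
    d,A,B,C,E,o,w,g,h=p;q=D(np.array(q));ph=q[1]-q[2];pt=ph+q[3]
    f=np.array([np.cos(q[0]),np.sin(q[0]),0]);l=np.array([-f[1],f[0],0]);u=np.array([0,0,1.])
    t=np.cos(pt)*f-np.sin(pt)*u;n=np.sin(pt)*f+np.cos(pt)*u
    z=np.cos(q[4])*t+np.sin(q[4])*l
    P=(A*np.sin(q[1])+B*np.cos(q[1])+C*np.cos(ph)+E*np.sin(ph))*f+(d+A*np.cos(q[1])-B*np.sin(q[1])-C*np.sin(ph)+E*np.cos(ph))*u+o*l+g*n+h*t+w*z
    return P,z
x0=[.3,.45,0,.4,0,.08,.1,0,.05]
def fitp():
    return least_squares(lambda p:np.concatenate([(fk(q,p)[0]-x)*1000 for q,x in data]+[(np.array(p)-x0)*1]),x0)
if __name__=="__main__":
    s=fitp();print(s.x.round(4),s.fun.round(2))
E
python3 kin.py
```

```text
[ 0.2331  0.5185 -0.      0.4095  0.0557  0.08    0.1268 -0.      0.1404] [ 0.01 -0.    0.01 -0.02 -0.01 -0.    0.02  0.01 -0.02  0.02 -0.01 -0.01
 -0.02  0.    0.04 -0.01  0.01 -0.02 -0.07  0.07 -0.    0.01  0.06 -0.
  0.03 -0.    0.09]
```

```bash
cat > plan.py <<'E'
from kin import *
from h import Rt
p=fitp().x
lo=np.array([-158.12,-49.38,-58.88,-126.05,-84.25]);hi=np.array([158.12,96.58,72.47,133.96,85.87])
def ik(P,R,q0=(5,-20,-45,40,-10)):
    r=least_squares(lambda q:np.concatenate([(fk(q,p)[0]-P)*10,fk(q,p)[1]-R[:,2]]),np.array(q0,float))
    q=r.x;return q,np.min(np.minimum(q-lo,hi-q)),np.abs(r.fun).max()
def flange(c,psi,th,L=.160,a=.011):
    R=Rt(psi,th);return np.array(c)-L*R[:,2]-a*R[:,1],R
if __name__=="__main__":
    A=np.array([.4067,.0531,-13]);B=np.array([.6051,.0274,-3.1])
    for s in np.linspace(-.15,1,10):
        x,y,psi=A+(B-A)*s;out=[]
        for th in (0,10,15,20,30,40,50):
          for zc in (.05,):
            P,R=flange([x,y,zc],psi,th);q,m,e=ik(P,R);out.append((th,round(m,1) if e<1e-3 else None,))
        print(round(s,2),round(x,3),out)
E
python3 plan.py
```

```text
-0.15 0.377 [(0, np.float64(15.7)), (10, np.float64(7.0)), (15, np.float64(2.6)), (20, np.float64(-1.8)), (30, np.float64(-10.8)), (40, np.float64(-20.4)), (50, np.float64(-32.9))]
-0.02 0.402 [(0, np.float64(18.7)), (10, np.float64(9.7)), (15, np.float64(5.1)), (20, np.float64(0.5)), (30, np.float64(-8.8)), (40, np.float64(-18.7)), (50, np.float64(-30.5))]
0.11 0.428 [(0, np.float64(21.8)), (10, np.float64(12.5)), (15, np.float64(7.8)), (20, np.float64(3.0)), (30, np.float64(-6.6)), (40, np.float64(-16.6)), (50, np.float64(-27.9))]
0.23 0.453 [(0, np.float64(25.1)), (10, np.float64(15.4)), (15, np.float64(10.5)), (20, np.float64(5.6)), (30, np.float64(-4.2)), (40, np.float64(-14.3)), (50, np.float64(-25.1))]
0.36 0.478 [(0, np.float64(28.4)), (10, np.float64(18.4)), (15, np.float64(13.4)), (20, np.float64(8.4)), (30, np.float64(-1.7)), (40, np.float64(-11.8)), (50, np.float64(-22.3))]
0.49 0.504 [(0, np.float64(31.8)), (10, np.float64(21.5)), (15, np.float64(16.4)), (20, np.float64(11.2)), (30, np.float64(1.0)), (40, np.float64(-9.2)), (50, np.float64(-19.3))]
0.62 0.529 [(0, np.float64(35.4)), (10, np.float64(24.7)), (15, np.float64(19.4)), (20, np.float64(14.2)), (30, np.float64(3.8)), (40, np.float64(-6.4)), (50, np.float64(-16.2))]
0.74 0.554 [(0, np.float64(39.0)), (10, np.float64(28.1)), (15, np.float64(22.6)), (20, np.float64(17.3)), (30, np.float64(6.8)), (40, np.float64(-3.5)), (50, np.float64(-13.1))]
0.87 0.58 [(0, np.float64(42.8)), (10, np.float64(31.5)), (15, np.float64(26.0)), (20, np.float64(20.5)), (30, np.float64(9.8)), (40, np.float64(-0.4)), (50, np.float64(-9.9))]
1.0 0.605 [(0, np.float64(46.8)), (10, np.float64(35.1)), (15, np.float64(29.4)), (20, np.float64(23.8)), (30, np.float64(13.0)), (40, np.float64(2.7)), (50, np.float64(-6.7))]
```

```bash
python3 - <<'E'
from plan import *
from h import goto
P,R=flange([.392,.0565,.05],-13,15);print(P,ik(P,R)[:2]);goto(P+[0,0,.15],-13,15)
for th,x,y,z,ps in((32,.5456,.0351,.04,-6),(33,.5456,.0351,.035,-6),(35,.575,.031,.035,-4.6),(36,.605,.0274,.035,-3.1),(38,.605,.0274,.035,-3.1)):
    P,R=flange([x,y,z],ps,th);print(th,P,ik(P,R)[:2])
E
```

```text
[0.34129745 0.06820561 0.20170112] (array([ -0.81691932,  -2.28495575, -54.81000919,  22.79803079,
        -3.13106379]), np.float64(4.069990810737664))
pos [0.2857 0.096  0.3136] force [-0.7  0.1 -0.2] t 3.35 shift cm [-1.5   7.1   0.76]
rotvec [0.404 0.011 0.004]
joints [  9.16 -26.88 -58.68  22.32 -14.    17.46]
32 [0.45199996 0.04493776 0.16985858] (array([ -4.19410939,   9.26994997, -55.90314799,  -7.16030753,
        -0.95686226]), np.float64(2.9768520073995646))
33 [0.44976029 0.04517316 0.16319626] (array([ -4.17434018,  10.04202801, -57.25206543, -10.28080678,
        -0.99420725]), np.float64(1.6279345733073072))
35 [0.47454173 0.03908268 0.15975499] (array([ -5.03004152,  12.65755628, -55.75371301, -13.41051102,
         0.24666013]), np.float64(3.1262869884544386))
36 [0.50220581 0.03296713 0.15797708] (array([ -5.79398467,  15.13039891, -53.01889159, -14.1191674 ,
         1.58310249]), np.float64(5.8611084050213975))
38 [0.49798288 0.03319584 0.15430944] (array([ -5.84448956,  15.54302285, -55.02354513, -18.53467094,
         1.68927515]), np.float64(3.8564548668508536))
```

```bash

python3 -m creep '[{"grip":-1,"x":-0.7,"y":3.5,"z":0.4,"rx":0,"ry":0,"rz":0},{"grip":-1,"x":-0.8,"y":3.6,"z":0.4,"rx":0,"ry":0,"rz":0},{"grip":-1,"x":0,"y":0,"z":0,"rx":0.135,"ry":0,"rz":0},{"grip":-1,"x":0,"y":0,"z":0,"rx":0.135,"ry":0,"rz":0},{"grip":-1,"x":0,"y":0,"z":0,"rx":0.135,"ry":0,"rz":0},{"grip":-1,"x":0,"y":0,"z":0,"rx":0,"ry":0,"rz":0},{"grip":-1,"x":0,"y":0,"z":0,"rx":0,"ry":0,"rz":0}]'
python3 -c "
from h import *
goto([.3413,.0682,.2017],-13,15)"
```

```text
t: 4.22
tool_pos: [0.3404, 0.0676, 0.3523]
tcp_rot: [[0.227, 0.94, 0.255], [0.974, -0.216, -0.069], [-0.01, 0.264, -0.964]]
force: [-0.4, 0.1, 0.1]
finger_gap: 1.002
pos [0.3404 0.0676 0.3523] force [-0.4  0.1  0.1] t 4.225 shift cm [ 0.23 -3.91 14.54]
rotvec [0.006 0.01  0.   ]
joints [ -0.68 -13.64 -39.23  49.54  -3.79  11.87]
```

```bash

python3 -m creep '[{"grip":-1,"x":0.1,"y":-0.9,"z":3.6,"rx":0.006,"ry":0.01,"rz":0},{"grip":-1,"x":0.1,"y":-1.0,"z":3.6,"rx":0,"ry":0,"rz":0},{"grip":-1,"x":0,"y":-1.0,"z":3.6,"rx":0,"ry":0,"rz":0},{"grip":-1,"x":0,"y":-1.0,"z":3.7,"rx":0,"ry":0,"rz":0},{"grip":-1,"x":0,"y":0,"z":0,"rx":0,"ry":0,"rz":0},{"grip":-1,"x":0,"y":0,"z":0,"rx":0,"ry":0,"rz":0}]'
python3 - <<'E'
from h import *
import cv2
goto([.3413,.0682,.2017],-13,15)
from rig import manip
for n in("top","side"):
    i=manip.read_camera(n)["color"][200:370,220:400,::-1];cv2.imwrite(f"pics/{n}1.png",cv2.resize(i,None,fx=4,fy=3.5,interpolation=cv2.INTER_CUBIC)[:600])
E
```

```text
t: 4.97
tool_pos: [0.3406, 0.0694, 0.2031]
tcp_rot: [[0.224, 0.942, 0.252], [0.975, -0.216, -0.058], [0.0, 0.258, -0.966]]
force: [0.4, 0.7, -0.1]
finger_gap: 1.0
pos [0.3406 0.0694 0.2031] force [ 0.4  0.7 -0.1] t 4.975 shift cm [-0.1   0.06  0.16]
rotvec [-0.001 -0.     0.001]
joints [ -0.6   -2.47 -54.71  23.13  -3.16  11.94]
```

View pics/top1.png

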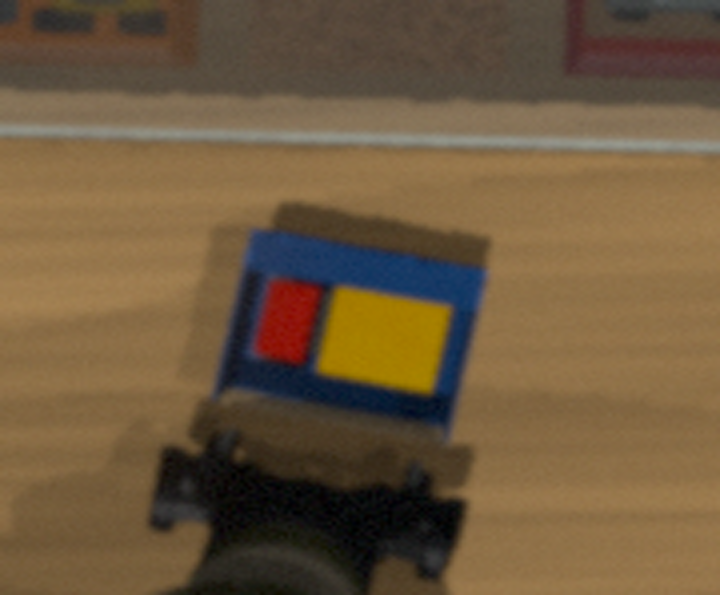

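View pics/side1.png

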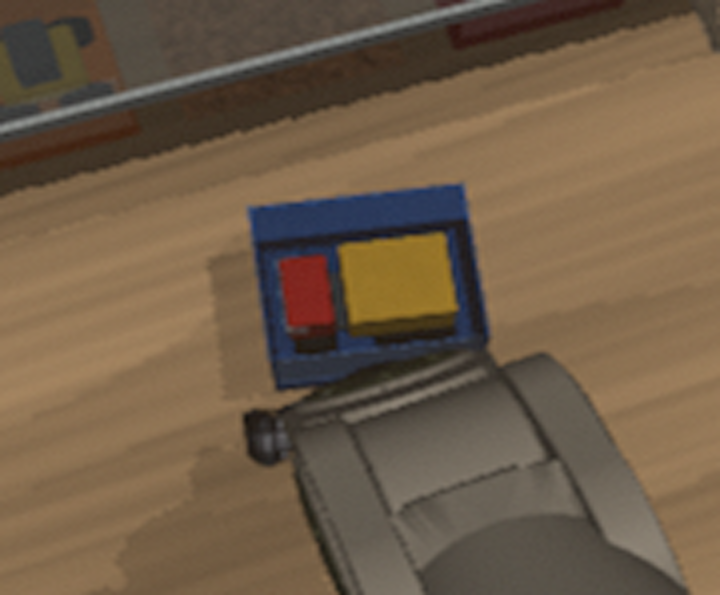

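```bash
cat >> plan.py <<'E'
from scipy.spatial.transform import Rotation as Ro
def rows(targets,grip=-1,nd=2,start=None):
    """targets list of (P,R); prints rounded rows simulated from commanded pose start"""
    from rig import manip
    s=manip.state();P,R=(s["tool_pos"].copy(),s["tcp_rot"].copy()) if start is None else start
    for T,RT in targets:
        d=np.round(R.T@(T-P)*100,nd);w=np.round(Ro.from_matrix(R.T@RT).as_rotvec(),3)
        print(f'{d[0]:.{nd}f} {d[1]:.{nd}f} {d[2]:.{nd}f} | {w[0]:.3f} {w[1]:.3f} {w[2]:.3f}')
        P=P+R@d/100;R=R@Ro.from_rotvec(w).as_matrix()
    print("end",P.round(4),"err mm",((P-T)*1000).round(2))
    return P,R
E
python3 - <<'E'
from plan import *
A=np.array([.4067,.0531,-13]);B=np.array([.6051,.0274,-3.1])
T=[flange([.3985,.0549,.05],-13,15)]
for s in np.linspace(.02,.7,12):
    x,y,ps=A+(B-A)*s;T.append(flange([x,y,.05],ps,15+3*max(s,0)/.7))
rows(T)
E
```

```text
-0.13 0.62 0.37 | 0.001 -0.001 0.001
0.04 1.17 0.33 | -0.001 0.001 -0.004
0.06 1.12 0.32 | -0.005 0.003 -0.010
0.04 1.11 0.33 | -0.005 0.003 -0.010
0.03 1.12 0.34 | -0.004 0.003 -0.011
0.02 1.11 0.34 | -0.005 0.003 -0.010
0.01 1.11 0.35 | -0.004 0.003 -0.010
-0.01 1.11 0.36 | -0.005 0.003 -0.010
-0.02 1.11 0.36 | -0.005 0.003 -0.011
-0.04 1.11 0.36 | -0.004 0.003 -0.010
-0.05 1.11 0.38 | -0.005 0.003 -0.010
-0.07 1.11 0.37 | -0.004 0.003 -0.010
-0.08 1.10 0.38 | -0.005 0.004 -0.010
end [0.486  0.0414 0.1988] err mm [-0.02 -0.02  0.03]
```

```bash

python3 -m creep '[{"grip":-1,"x":-0.13,"y":0.62,"z":0.37,"rx":0,"ry":0,"rz":0},{"grip":-1,"x":0.04,"y":1.17,"z":0.33,"rx":-0.001,"ry":0.001,"rz":-0.004},{"grip":-1,"x":0.06,"y":1.12,"z":0.32,"rx":-0.005,"ry":0.003,"rz":-0.010},{"grip":-1,"x":0.04,"y":1.11,"z":0.33,"rx":-0.005,"ry":0.003,"rz":-0.010},{"grip":-1,"x":0,"y":0,"z":0,"rx":0,"ry":0,"rz":0}]'
python3 - <<'E'
from h import *
import cv2
from rig import manip
print(manip.state()["force"])
for n in("top","side"):
    i=manip.read_camera(n)["color"][200:370,220:400,::-1];cv2.imwrite(f"pics/{n}2.png",cv2.resize(i,None,fx=4,fy=3.5,interpolation=cv2.INTER_CUBIC)[:600])
E
```

```text
t: 5.7
tool_pos: [0.383, 0.0599, 0.1995]
tcp_rot: [[0.2, 0.944, 0.263], [0.98, -0.193, -0.053], [0.001, 0.268, -0.963]]
force: [-0.0, -0.0, -0.5]
finger_gap: 0.999
[-0.02701797 -0.0093534  -0.51218259]
```

View pics/top2.png

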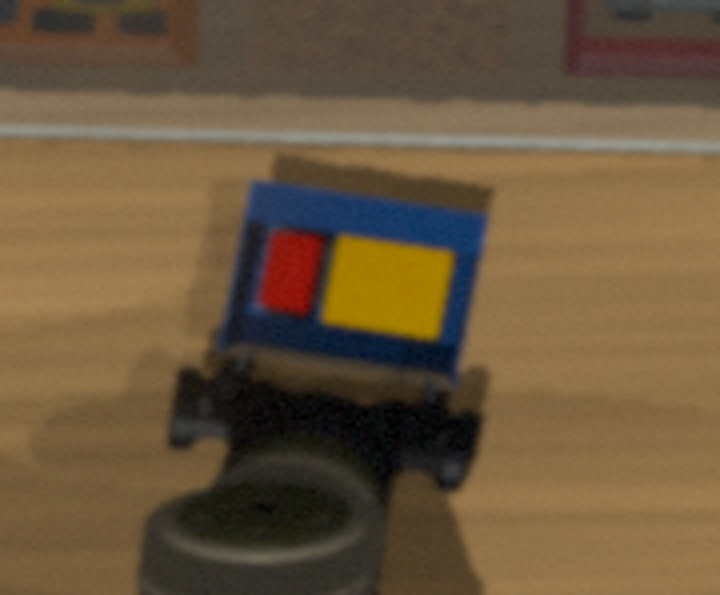

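```bash

python3 -m creep '[{"grip":-1,"x":0.03,"y":1.12,"z":0.34,"rx":-0.004,"ry":0.003,"rz":-0.011},{"grip":-1,"x":0.02,"y":1.11,"z":0.34,"rx":-0.005,"ry":0.003,"rz":-0.010},{"grip":-1,"x":0.01,"y":1.11,"z":0.35,"rx":-0.004,"ry":0.003,"rz":-0.010},{"grip":-1,"x":-0.01,"y":1.11,"z":0.36,"rx":-0.005,"ry":0.003,"rz":-0.010},{"grip":-1,"x":-0.02,"y":1.11,"z":0.36,"rx":-0.005,"ry":0.003,"rz":-0.011},{"grip":-1,"x":-0.04,"y":1.11,"z":0.36,"rx":-0.004,"ry":0.003,"rz":-0.010},{"grip":-1,"x":-0.03,"y":0.6,"z":0.2,"rx":-0.003,"ry":0.002,"rz":-0.005},{"grip":-1,"x":0,"y":0,"z":0,"rx":0,"ry":0,"rz":0},{"grip":-1,"x":0,"y":0,"z":0,"rx":0,"ry":0,"rz":0}]'
python3 - <<'E'
from h import *
import cv2
from rig import manip
for n in("top","side"):
    i=manip.read_camera(n)["color"][180:350,220:400,::-1];cv2.imwrite(f"pics/{n}3.png",cv2.resize(i,None,fx=4,fy=3.5,interpolation=cv2.INTER_CUBIC)[:600])
E
```

```text
t: 6.92
tool_pos: [0.4569, 0.0468, 0.1977]
tcp_rot: [[0.131, 0.947, 0.294], [0.991, -0.125, -0.038], [0.001, 0.297, -0.955]]
force: [0.8, 0.5, -0.4]
finger_gap: 1.002
```

View pics/top3.png

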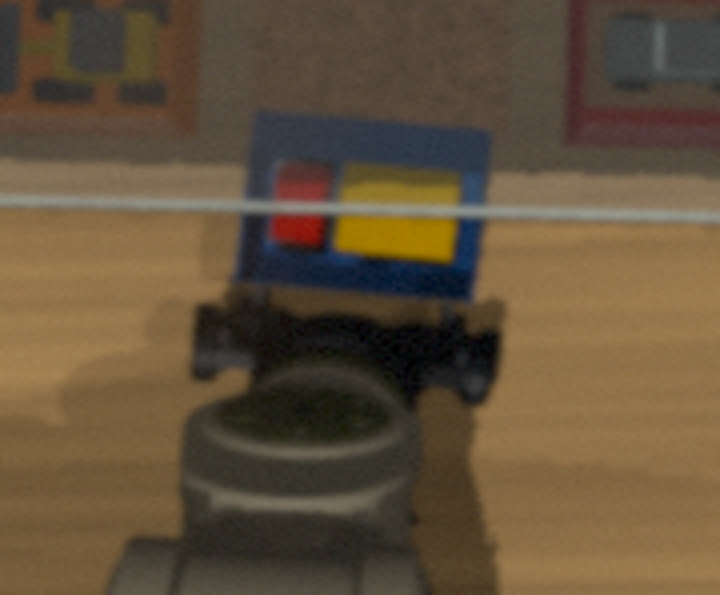

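View pics/side3.png

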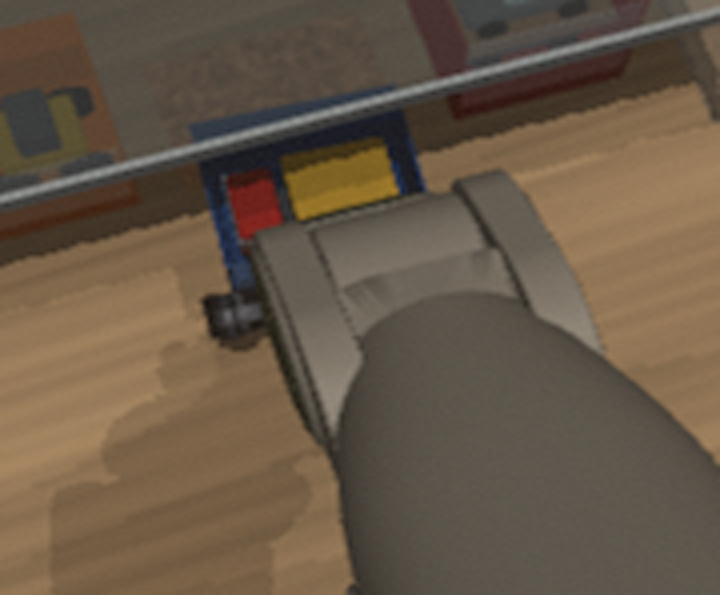

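```bash
python3 - <<'E'
from plan import *
from h import *
a,b,h=.0475,.0575,.1
q,r=fit([("top",(a,b,h),(284.5,212)),("top",(a,-b,h),(342.5,217.7)),("top",(-a,b,h),(279.5,260)),("top",(-a,-b,h),(337.5,265.7)),("side",(a,b,h),(268,216.3)),("side",(a,-b,h),(320,205.1))])
print(q[:2],np.degrees(q[2]),r.tolist())
f=np.array([np.cos(q[2]),np.sin(q[2])]);fr=q[:2]-.0475*f;print("front",fr)
s=manip.state();R=s["tcp_rot"];c=s["tool_pos"]+.160*R[:,2]+.011*R[:,1]
print("contact est",c,"psi",np.degrees(np.arctan2(R[1,1],R[0,1])))
d=c[:2]-fr;print("along",d@f,"lat",d@[-f[1],f[0]])
E
```

```text
[0.55913289 0.03243913] -7.85591521677922 [[-0.3, -0.7], [1.5, -0.0], [-0.8, 0.7], [1.2, 1.5], [-0.5, -0.3], [-0.6, -0.4]]
front [0.51207868 0.03893154]
contact est [0.51411149 0.03936864 0.04811423] psi -7.536499590043961
along 0.0019539867619274573 lat 0.0007108477375537989
```

```bash

python3 -m creep '[{"grip":-1,"x":-0.04,"y":1.11,"z":0.37,"rx":-0.005,"ry":0.003,"rz":-0.010},{"grip":-1,"x":-0.06,"y":1.11,"z":0.37,"rx":-0.005,"ry":0.003,"rz":-0.010},{"grip":-1,"x":-0.06,"y":0.8,"z":0.26,"rx":-0.003,"ry":0.003,"rz":-0.008},{"grip":-1,"x":0,"y":0,"z":0,"rx":0,"ry":0,"rz":0},{"grip":-1,"x":0,"y":-1.5,"z":-0.5,"rx":0,"ry":0,"rz":0},{"grip":-1,"x":0,"y":-1.5,"z":-0.5,"rx":0,"ry":0,"rz":0},{"grip":-1,"x":0,"y":0,"z":0,"rx":0,"ry":0,"rz":0}]'
python3 - <<'E'
from plan import *
import cv2
from h import *
from rig import manip
for n in("top","side"):
    i=manip.read_camera(n)["color"][160:330,220:400,::-1];cv2.imwrite(f"pics/{n}4.png",cv2.resize(i,None,fx=4,fy=3.5,interpolation=cv2.INTER_CUBIC)[:600])
s=manip.state();R=s["tcp_rot"];c=s["tool_pos"]+.160*R[:,2]+.011*R[:,1];print(c)
E
```

```text
t: 7.9
tool_pos: [0.4542, 0.0449, 0.1968]
tcp_rot: [[0.101, 0.947, 0.305], [0.995, -0.097, -0.03], [0.001, 0.306, -0.952]]
force: [0.2, -1.2, 0.2]
finger_gap: 1.0
[0.51589516 0.038671   0.04878114]
```

View pics/top4.png

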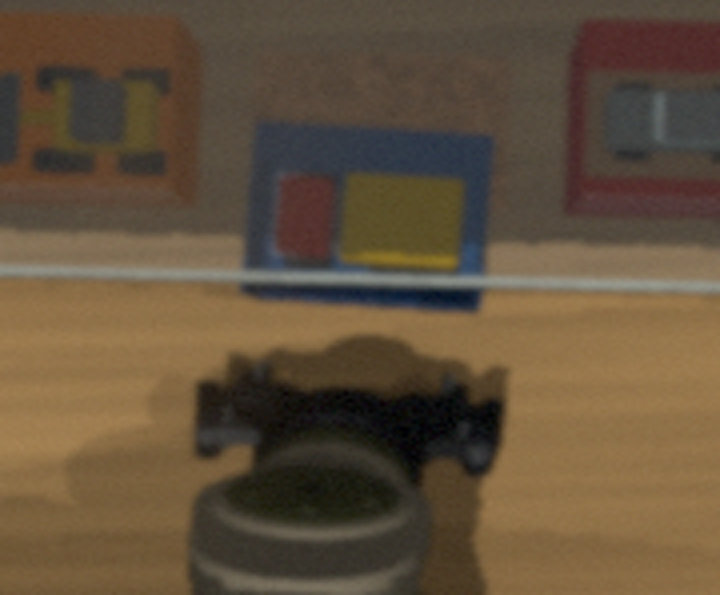

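View pics/side4.png

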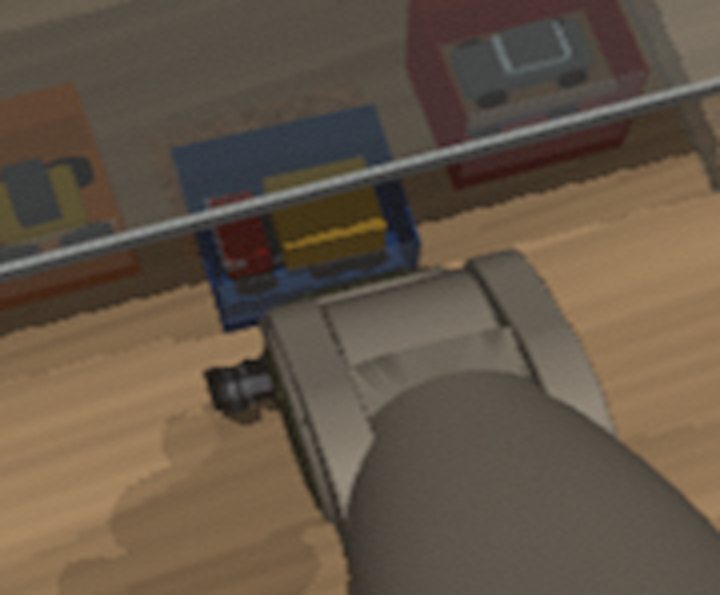

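```bash
python3 - <<'E'
from plan import *
from h import *
a,b,h=.0475,.0575,.1
q,r=fit([("top",(a,b,h),(284.5,194.9)),("top",(a,-b,h),(343.3,199.1)),("top",(-a,b,h),(281.75,243.7)),("top",(-a,-b,h),(340,248)),("side",(a,b,h),(263.75,202)),("side",(a,-b,h),(313.75,190.6)),("side",(-a,b,0),(276.25,254.3))])
print(q[:2],np.degrees(q[2]),r.tolist());f=np.array([np.cos(q[2]),np.sin(q[2])]);fr=q[:2]-.0475*f;print("front",fr)
T=[]
for c,ps,th in (([.517,.0385,.048],-5.8,22),([.521,.038,.046],-5.8,26),([.527,.0372,.043],-5.8,30),([.535,.0362,.040],-5.8,30.5)):
    P,R=flange(c,ps,th);print(ik(P,R)[:2]);T.append((P,R))
st=rows(T)
E
```

```text
[0.59341661 0.02940188] -6.147291654141044 [[-0.0, -0.6], [1.1, -0.3], [-1.3, -0.1], [0.6, 0.3], [-0.7, 0.5], [0.4, -0.5], [-0.0, 1.5]]
front [0.54618974 0.0344884 ]
(array([ -4.26484084,   7.33827636, -48.44160358,  12.2272632 ,
        -0.57502166]), np.float64(10.438396416832795))
(array([ -4.22267883,   6.81780749, -52.2641554 ,   4.92659158,
        -0.69138159]), np.float64(6.61584459654857))
(array([ -4.20399368,   7.18664301, -55.90595035,  -3.08296769,
        -0.79792576]), np.float64(2.974049647758555))
(array([ -4.25764657,   8.31134621, -55.66639681,  -4.46866442,
        -0.78273334]), np.float64(3.213603186623928))
0.00 -1.03 0.22 | -0.070 -0.001 -0.001
-0.01 -0.82 0.46 | -0.070 0.000 0.000
-0.02 -0.70 0.65 | -0.069 0.000 0.000
-0.01 0.41 0.67 | -0.009 0.000 0.000
end [0.4448 0.0454 0.1723] err mm [-0.01  0.05 -0.01]
```

```bash

python3 -m creep '[{"grip":-1,"x":0,"y":-1.03,"z":0.22,"rx":-0.07,"ry":-0.001,"rz":-0.001},{"grip":-1,"x":0,"y":-0.82,"z":0.46,"rx":-0.07,"ry":0,"rz":0},{"grip":-1,"x":-0.02,"y":-0.7,"z":0.65,"rx":-0.069,"ry":0,"rz":0},{"grip":-1,"x":-0.01,"y":0.4,"z":0.67,"rx":-0.009,"ry":0,"rz":0},{"grip":-1,"x":0,"y":0,"z":0,"rx":0,"ry":0,"rz":0}]'
python3 - <<'E'
from plan import *
T=[]
A=np.array([.546,.0345,.040,-5.9,31.5]);B=np.array([.600,.0280,.037,-3.3,36])
for s in np.linspace(0,1,8):
    v=A+(B-A)*s
    P,R=flange(v[:3],v[3],v[4]);print(round(ik(P,R)[1],1),end=" ");T.append((P,R))
rows(T)
E
```

```text
t: 8.62
tool_pos: [0.4462, 0.0452, 0.1721]
tcp_rot: [[0.101, 0.858, 0.504], [0.995, -0.087, -0.052], [-0.0, 0.507, -0.862]]
force: [0.1, 0.5, 1.2]
finger_gap: 0.994
3.5 3.7 4.0 4.2 4.5 4.8 5.0 5.3 -0.04 0.56 0.50 | -0.018 -0.000 0.001
-0.08 0.46 0.46 | -0.012 0.003 -0.005
-0.08 0.46 0.46 | -0.011 0.004 -0.006
-0.08 0.45 0.47 | -0.011 0.003 -0.005
-0.10 0.45 0.48 | -0.011 0.004 -0.005
-0.09 0.44 0.48 | -0.012 0.003 -0.006
-0.11 0.43 0.49 | -0.011 0.004 -0.005
-0.11 0.43 0.50 | -0.011 0.004 -0.005
end [0.4972 0.0339 0.16  ] err mm [ 0.02 -0.01  0.01]
```

```bash

python3 -m creep '[{"grip":-1,"x":-0.04,"y":0.56,"z":0.5,"rx":-0.018,"ry":0,"rz":0.001},{"grip":-1,"x":-0.08,"y":0.46,"z":0.46,"rx":-0.012,"ry":0.003,"rz":-0.005},{"grip":-1,"x":-0.08,"y":0.46,"z":0.46,"rx":-0.011,"ry":0.004,"rz":-0.006},{"grip":-1,"x":-0.08,"y":0.45,"z":0.47,"rx":-0.011,"ry":0.003,"rz":-0.005},{"grip":-1,"x":-0.1,"y":0.45,"z":0.48,"rx":-0.011,"ry":0.004,"rz":-0.005},{"grip":-1,"x":0,"y":0,"z":0,"rx":0,"ry":0,"rz":0},{"grip":-1,"x":0,"y":0,"z":0,"rx":0,"ry":0,"rz":0}]'
python3 - <<'E'
from plan import *
import cv2
from rig import manip
for n in("top","side"):
    i=manip.read_camera(n)["color"][140:310,220:400,::-1];cv2.imwrite(f"pics/{n}5.png",cv2.resize(cv2.convertScaleAbs(i,alpha=1.3),None,fx=4,fy=3.5,interpolation=cv2.INTER_CUBIC)[:600])
s=manip.state();R=s["tcp_rot"];c=s["tool_pos"]+.160*R[:,2]+.011*R[:,1];print(c)
E
```

```text
t: 9.5
tool_pos: [0.4776, 0.0384, 0.1645]
tcp_rot: [[0.077, 0.826, 0.559], [0.997, -0.064, -0.043], [0.0, 0.56, -0.828]]
force: [0.0, -0.3, 0.8]
finger_gap: 0.997
[0.575895   0.03097831 0.03818774]
```

View pics/top5.png

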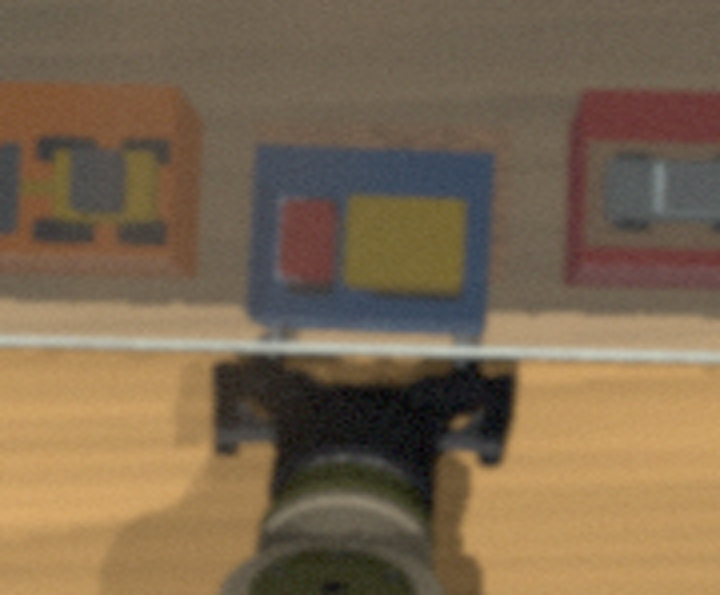

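View pics/side5.png

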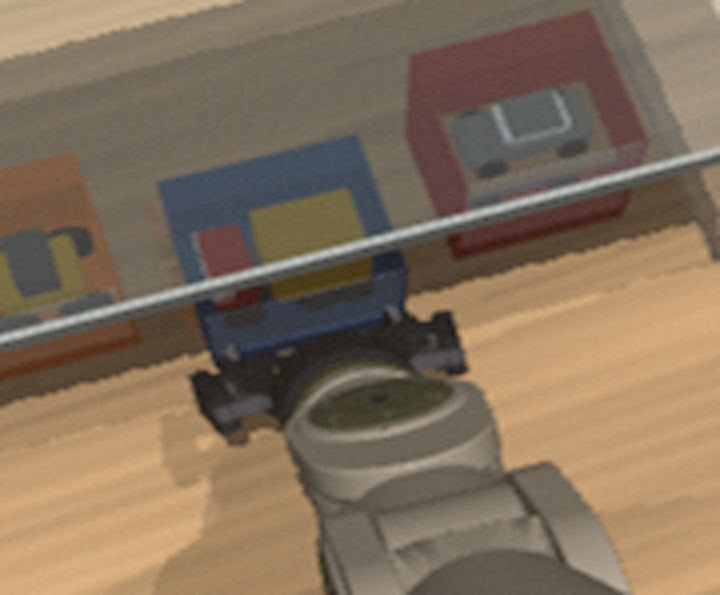

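```bash
python3 - <<'E'
from plan import *
from h import *
a,b,h=.0475,.0575,.1
q,r=fit([("top",(a,b,h),(284,181.4)),("top",(a,-b,h),(343.5,182.9)),("side",(a,b,h),(260,192.9)),("side",(a,-b,h),(309.25,179.4)),("side",(-a,b,0),(274.5,242.9)),("side",(-a,-b,0),(321.25,229.1))])
print(q[:2],np.degrees(q[2]),r.tolist());f=np.array([np.cos(q[2]),np.sin(q[2])]);fr=q[:2]-.0475*f;print("front",fr)
s=manip.state();print(np.degrees(np.arctan2(s["tcp_rot"][1,1],s["tcp_rot"][0,1])))
T=[]
A=np.array([.5759,.0310,.038,-4.45,34.1]);B=np.array([.6035,.0275,.037,-3.15,36])
for u in (.25,.5,.75,1):
    v=A+(B-A)*u
    T.append(flange(v[:3],v[3],v[4]))
rows(T)
E
```

```text
[0.62129054 0.02694971] -3.2198090105335546 [[0.0, -0.2], [0.5, -0.3], [-0.9, -0.3], [-0.0, -1.5], [0.0, 2.6], [0.4, 2.1]]
front [0.57386553 0.02961763]
-4.430990388941424
-0.08 0.41 0.44 | -0.009 0.002 -0.004
-0.09 0.43 0.42 | -0.008 0.004 -0.005
-0.10 0.42 0.43 | -0.008 0.003 -0.005
-0.10 0.42 0.43 | -0.009 0.003 -0.004
end [0.5007 0.0332 0.16  ] err mm [0.02 0.05 0.04]
```

```bash

python3 -m creep '[{"grip":-1,"x":-0.08,"y":0.41,"z":0.44,"rx":-0.009,"ry":0.002,"rz":-0.004},{"grip":-1,"x":-0.09,"y":0.43,"z":0.42,"rx":-0.008,"ry":0.004,"rz":-0.005},{"grip":-1,"x":-0.1,"y":0.42,"z":0.43,"rx":-0.008,"ry":0.003,"rz":-0.005},{"grip":-1,"x":-0.06,"y":0.22,"z":0.22,"rx":-0.005,"ry":0.002,"rz":-0.002},{"grip":-1,"x":-0.04,"y":0.2,"z":0.21,"rx":-0.004,"ry":0.001,"rz":-0.002},{"grip":-1,"x":0,"y":0,"z":0,"rx":0,"ry":0,"rz":0},{"grip":-1,"x":0,"y":0,"z":0,"rx":0,"ry":0,"rz":0}]'
python3 - <<'E'
from plan import *
import cv2
from rig import manip
for n in("top","side"):
    i=manip.read_camera(n)["color"][:,:,::-1];cv2.imwrite(f"pics/{n}6raw.png",i);i=i[140:270,190:430];cv2.imwrite(f"pics/{n}6.png",cv2.resize(cv2.convertScaleAbs(i,alpha=1.5),None,fx=3.3,fy=4.5,interpolation=cv2.INTER_CUBIC)[:600])
s=manip.state();R=s["tcp_rot"];c=s["tool_pos"]+.160*R[:,2]+.011*R[:,1];print(c,np.degrees(np.arctan2(s["tcp_rot"][1,1],s["tcp_rot"][0,1])))
E
```

```text
t: 10.48
tool_pos: [0.5008, 0.0331, 0.1599]
tcp_rot: [[0.055, 0.808, 0.587], [0.998, -0.045, -0.033], [-0.0, 0.588, -0.809]]
force: [-1.0, 0.3, -0.1]
finger_gap: 0.997
[0.60355905 0.0274483  0.03702673] -3.170248476206196
```

View pics/top6.png

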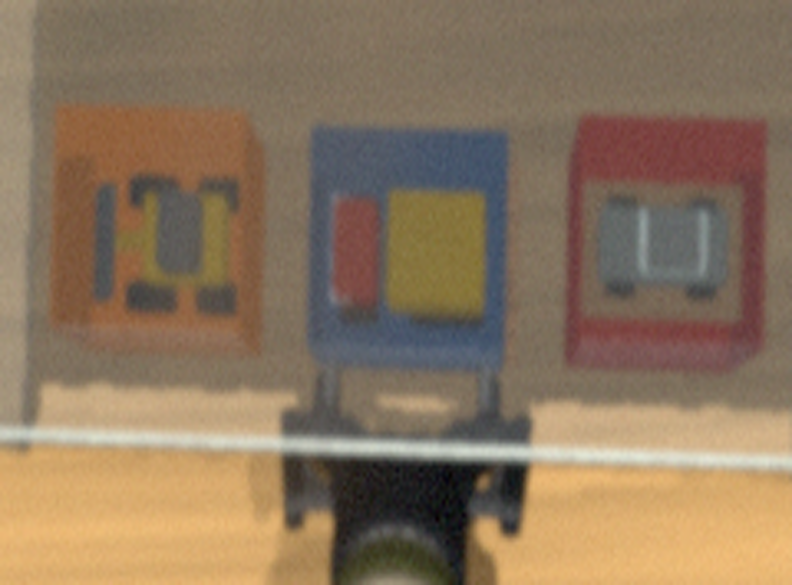

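View pics/side6.png

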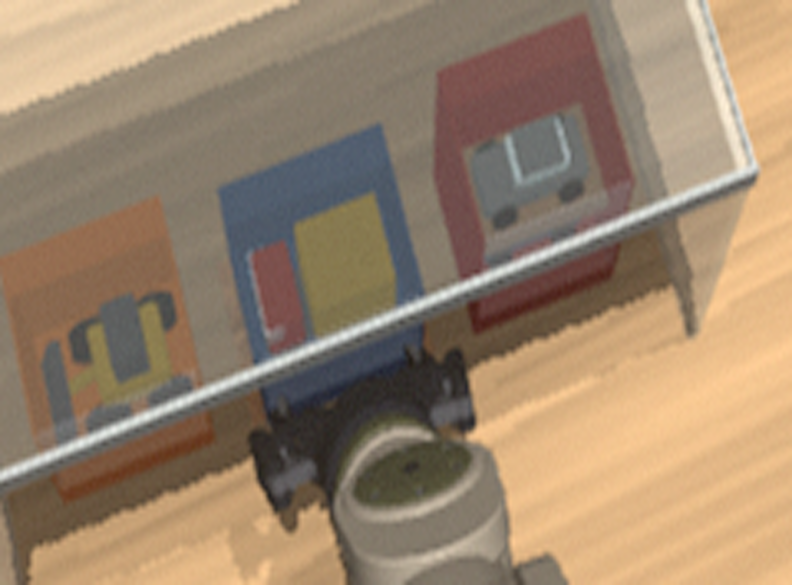

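```bash
python3 - <<'E'
import cv2
i=cv2.imread("pics/top6raw.png")
def c(i,x,y,w,h,k,n):cv2.imwrite(n,cv2.resize(cv2.convertScaleAbs(i[y:y+h,x:x+w],alpha=1.8),None,fx=k,fy=k,interpolation=cv2.INTER_CUBIC))
c(i,240,160,130,70,6,"pics/t6z.png")
s=cv2.imread("pics/side6raw.png");c(s,245,155,100,85,7,"pics/s6z.png")
E
```

```text
(no output)
```

View pics/t6z.png

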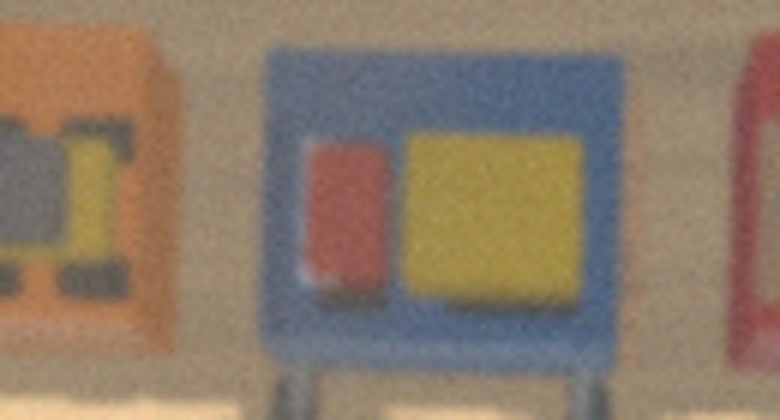

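View pics/s6z.png

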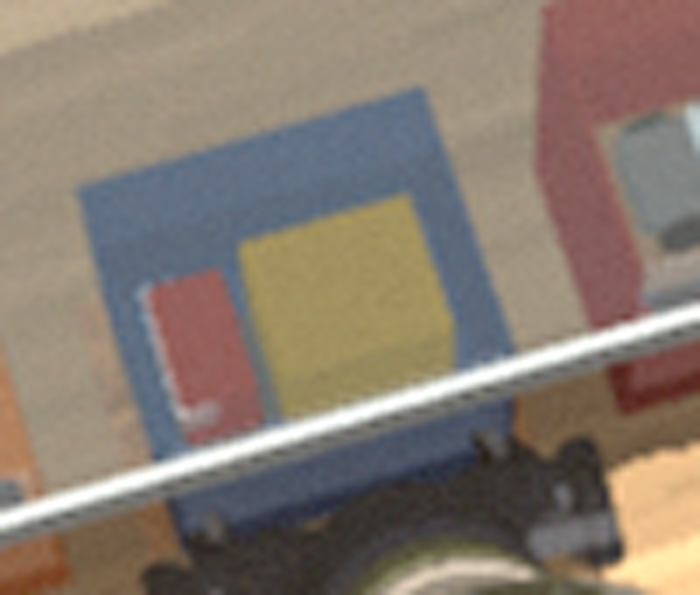

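```bash
python3 - <<'E'
from h import *
a,b,h=.0475,.0575,.1
o=[("top",(a,b,h),(284.2,168)),("top",(a,-b,h),(343.8,169.5)),("top",(-a,b,0),(285,220.3)),("top",(-a,-b,0),(341.7,222)),("side",(a,b,h),(256.4,182.1)),("side",(a,-b,h),(305.7,167.9)),("side",(-a,b,0),(272.1,233.3))]
for oo in (o,o[:4],o[4:]):
    q,r=fit(oo);print(q[:2],np.degrees(q[2]),r.tolist())
# predictions at the goal
T=(.6525,.0248,np.radians(-3.15))
for cam,m,uv in o:
    c,s=np.cos(T[2]),np.sin(T[2]);print(cam,m,np.array(uv)-proj(cam,[T[0]+c*m[0]-s*m[1],T[1]+s*m[0]+c*m[1],m[2]]))
E
```

```text
[0.64777235 0.02591235] -3.5788375378563253 [[0.2, -0.7], [0.5, -0.4], [1.8, 0.6], [-0.1, 0.7], [-0.7, -0.3], [-0.1, -0.2], [-1.2, 1.9]]
[0.64787646 0.02688057] -3.750874681367126 [[-0.3, -0.8], [0.0, -0.4], [1.3, 0.5], [-0.6, 0.7]]
[0.64791925 0.02414164] -3.0616566469938182 [[-0.1, -0.3], [0.3, -0.7], [-0.3, 1.7]]
top (0.0475, 0.0575, 0.1) [-0.4869911   2.92074082]
top (0.0475, -0.0575, 0.1) [-0.78832581  3.11810966]
top (-0.0475, 0.0575, 0) [-2.43136218  1.40224241]
top (-0.0475, -0.0575, 0) [-0.53057098  1.78158076]
side (0.0475, 0.0575, 0.1) [1.03211847 2.0450057 ]
side (0.0475, -0.0575, 0.1) [0.62169648 2.3010081 ]
side (-0.0475, 0.0575, 0) [ 1.22339013 -0.02282869]
```

```bash

python3 -m creep '[{"grip":-1,"x":0,"y":0.1,"z":0.07,"rx":0,"ry":0,"rz":0},{"grip":-1,"x":0,"y":0.1,"z":0.08,"rx":0,"ry":0,"rz":0},{"grip":-1,"x":0,"y":0,"z":0,"rx":0,"ry":0,"rz":0},{"grip":-1,"x":0,"y":-0.8,"z":-0.6,"rx":0,"ry":0,"rz":0},{"grip":-1,"x":0,"y":-1.6,"z":-1.2,"rx":0,"ry":0,"rz":0},{"grip":-1,"x":0,"y":-1.6,"z":-1.2,"rx":0,"ry":0,"rz":0},{"grip":-1,"x":0,"y":-1.6,"z":-1.2,"rx":0,"ry":0,"rz":0},{"grip":-1,"x":0,"y":-1.6,"z":-1.2,"rx":0,"ry":0,"rz":0},{"grip":-1,"x":0,"y":0,"z":0,"rx":0,"ry":0,"rz":0}]'
cat > snap.py <<'E'
import cv2,sys
from rig import manip
t=sys.argv[1]
for n,(x,y,w,h,k) in {"top":(195,150,240,110,3.3),"side":(195,130,200,140,4)}.items():
    i=manip.read_camera(n)["color"][:,:,::-1];cv2.imwrite(f"pics/{n}{t}raw.png",i)
    cv2.imwrite(f"pics/{n}{t}.png",cv2.resize(cv2.convertScaleAbs(i[y:y+h,x:x+w],alpha=1.8),None,fx=k,fy=k,interpolation=cv2.INTER_CUBIC))
E
python3 snap.py 7; python3 - <<'E'
import cv2
i=cv2.imread("pics/top7raw.png")
cv2.imwrite("pics/t7z.png",cv2.resize(cv2.convertScaleAbs(i[150:250,240:370],alpha=1.8),None,fx=6,fy=6,interpolation=cv2.INTER_CUBIC))
E
```

```text
t: 11.7
tool_pos: [0.4383, 0.0408, 0.1766]
tcp_rot: [[0.056, 0.823, 0.565], [0.998, -0.045, -0.034], [-0.002, 0.566, -0.825]]
force: [0.3, 0.3, 0.2]
finger_gap: 0.999
```

View pics/t7z.png

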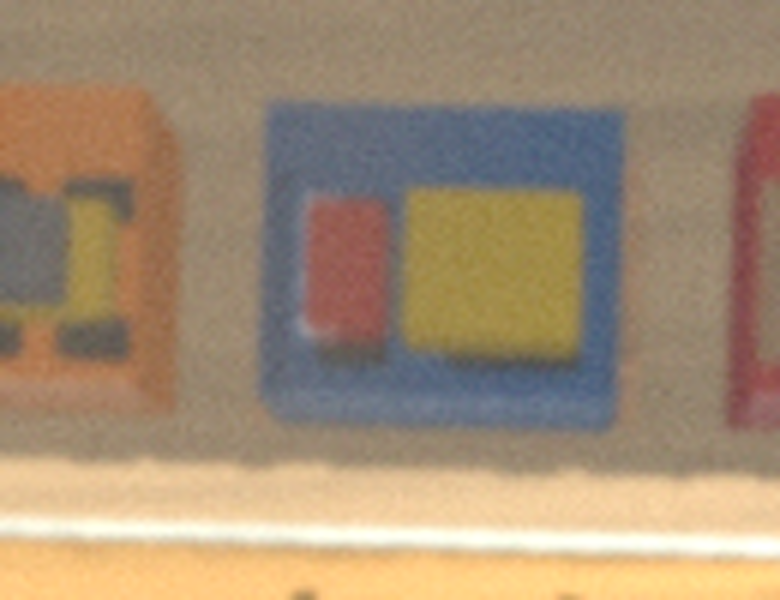

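View pics/side7.png

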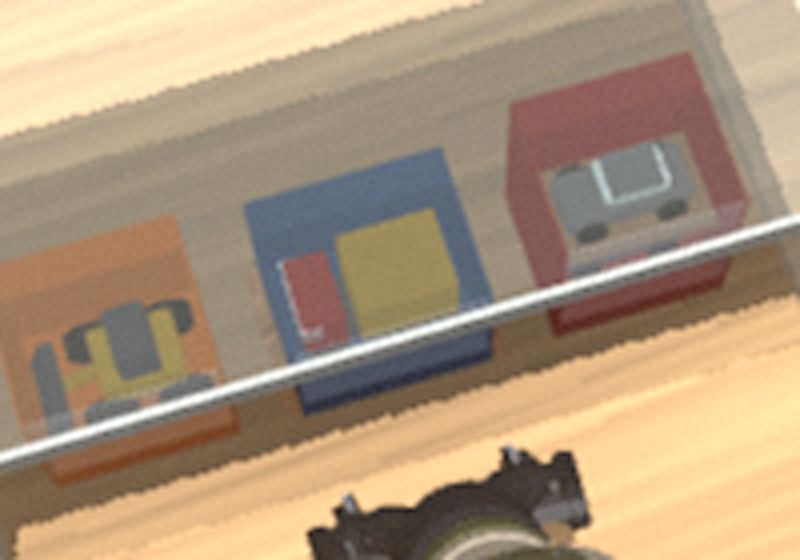

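```bash
python3 - <<'E'
import cv2
i=cv2.imread("pics/side7raw.png")
cv2.imwrite("pics/s7z.png",cv2.resize(cv2.convertScaleAbs(i[195:255,205:345],alpha=2.2),None,fx=5.7,fy=9,interpolation=cv2.INTER_CUBIC))
i=cv2.imread("pics/top7raw.png")
cv2.imwrite("pics/t7y.png",cv2.resize(cv2.convertScaleAbs(i[200:240,260:370],alpha=2.2),None,fx=7,fy=14,interpolation=cv2.INTER_CUBIC))
E
```

```text
(no output)
```

View pics/s7z.png

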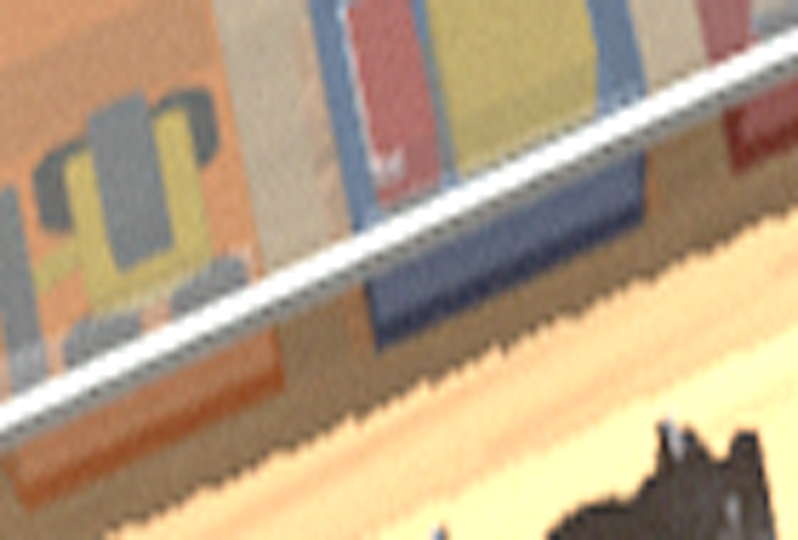

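View pics/t7y.png

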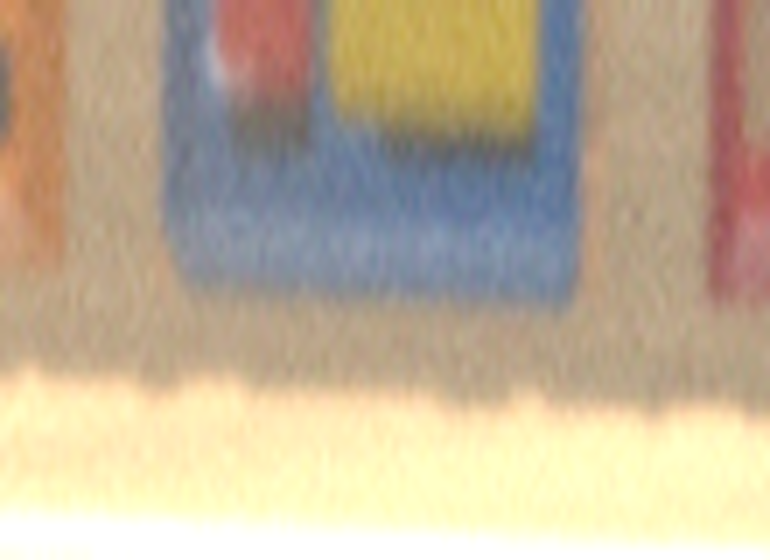

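```bash
python3 - <<'E'
from plan import *
T=[flange([x,y,z],-3.3,36) for x,y,z in((.565,.0297,.037),(.590,.0282,.037),(.602,.0275,.037),(.6055,.0273,.037),(.6073,.0272,.037))]
rows(T)
E
```

```text
-0.36 1.05 2.68 | -0.027 0.001 0.002
-0.01 2.03 1.47 | -0.000 0.000 -0.000
0.00 0.97 0.70 | -0.000 0.000 -0.000
0.00 0.28 0.21 | -0.000 0.000 -0.000
0.00 0.15 0.11 | -0.000 0.000 -0.000
end [0.5046 0.0331 0.1599] err mm [ 0.03 -0.02 -0.03]
```

```bash

python3 -m creep '[{"grip":-1,"x":-0.36,"y":1.05,"z":2.68,"rx":-0.027,"ry":0.001,"rz":0.002},{"grip":-1,"x":-0.01,"y":2.03,"z":1.47,"rx":0,"ry":0,"rz":0},{"grip":-1,"x":0,"y":0.97,"z":0.7,"rx":0,"ry":0,"rz":0},{"grip":-1,"x":0,"y":0,"z":0,"rx":0,"ry":0,"rz":0}]'
python3 - <<'E'
from plan import *
T=[flange([x,y,z],-3.3,36) for x,y,z in((.6055,.0273,.037),(.6073,.0272,.037))]
rows(T)
E
```

```text
t: 12.3
tool_pos: [0.4997, 0.0333, 0.1597]
tcp_rot: [[0.058, 0.809, 0.586], [0.998, -0.047, -0.034], [-0.0, 0.587, -0.81]]
force: [-0.6, 0.1, -0.1]
finger_gap: 1.002
0.01 0.27 0.15 | -0.001 0.000 -0.000
-0.00 0.14 0.11 | -0.000 0.000 -0.000
end [0.5045 0.0331 0.16  ] err mm [-0.01  0.01 -0.02]
```

```bash

python3 -m creep '[{"grip":-1,"x":0.01,"y":0.27,"z":0.15,"rx":0,"ry":0,"rz":0},{"grip":-1,"x":0,"y":0.14,"z":0.11,"rx":0,"ry":0,"rz":0},{"grip":-1,"x":0,"y":0,"z":0,"rx":0,"ry":0,"rz":0},{"grip":-1,"x":0,"y":0,"z":0,"rx":0,"ry":0,"rz":0},{"grip":-1,"x":0,"y":-0.8,"z":-0.6,"rx":0,"ry":0,"rz":0},{"grip":-1,"x":0,"y":-1.6,"z":-1.2,"rx":0,"ry":0,"rz":0},{"grip":-1,"x":0,"y":-1.6,"z":-1.2,"rx":0,"ry":0,"rz":0},{"grip":-1,"x":0,"y":-1.6,"z":-1.2,"rx":0,"ry":0,"rz":0},{"grip":-1,"x":0,"y":-1.6,"z":-1.2,"rx":0,"ry":0,"rz":0},{"grip":-1,"x":0,"y":-1.4,"z":-1.0,"rx":0,"ry":0,"rz":0},{"grip":-1,"x":0,"y":1.2,"z":-1.6,"rx":0,"ry":0,"rz":0},{"grip":-1,"x":0,"y":0,"z":0,"rx":0,"ry":0,"rz":0}]'
python3 -c "
from rig import manip;import numpy as np
s=manip.state();print(s['joint_pos'].round(1))"
python3 snap.py 8;python3 - <<'E'
import cv2
i=cv2.imread("pics/side8raw.png")
cv2.imwrite("pics/s8z.png",cv2.resize(cv2.convertScaleAbs(i[195:255,205:345],alpha=2.2),None,fx=5.7,fy=9,interpolation=cv2.INTER_CUBIC))
i=cv2.imread("pics/top8raw.png")
cv2.imwrite("pics/t8y.png",cv2.resize(cv2.convertScaleAbs(i[200:240,260:370],alpha=2.2),None,fx=7,fy=14,interpolation=cv2.INTER_CUBIC))
E
```

```text
t: 13.8
tool_pos: [0.4326, 0.0431, 0.2036]
tcp_rot: [[0.06, 0.828, 0.557], [0.998, -0.048, -0.036], [-0.003, 0.558, -0.83]]
force: [1.3, 0.5, -0.0]
finger_gap: 0.999
[ -5.2   2.6 -57.1  -3.7   0.8  -1.5]
```

View pics/s8z.png

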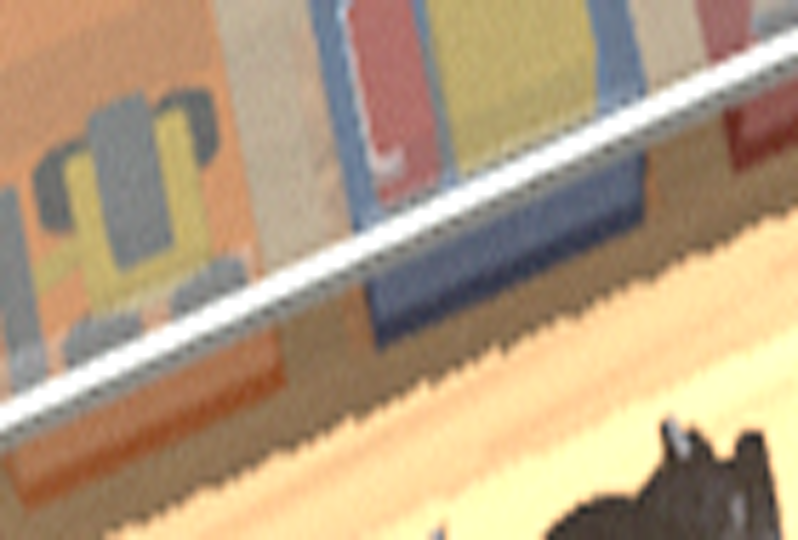

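View pics/t8y.png

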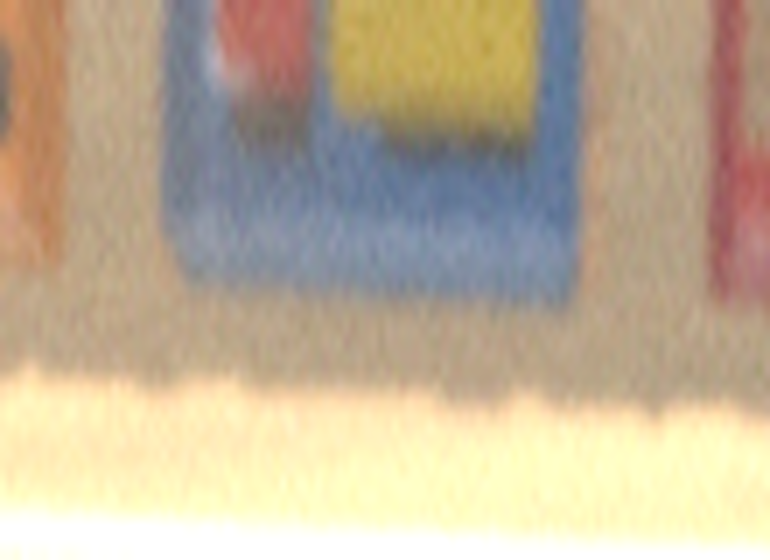

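View pics/top8.png

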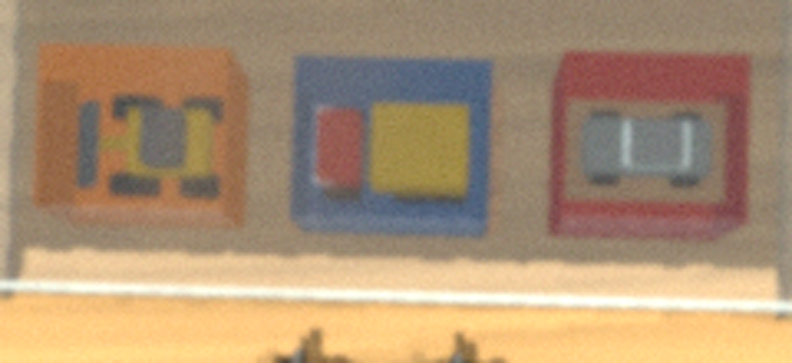

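```bash
cat >> plan.py <<'E'
def grasp(g,psi,th,L=.155):
    R=Rt(psi,th);return np.array(g)-L*R[:,2],R
E
python3 - <<'E'
from plan import *
st=np.array([.4374,-.3535]);ps=-10.46
f=np.array([np.cos(np.radians(ps)),np.sin(np.radians(ps))])
u=st-.012*f;print("upright",u)
for th in(30,34,36,40):
    P,R=grasp([*u,.046],ps,th);print("pick",th,P.round(4),ik(P,R,(-40,10,-40,10,30)))
    fr=np.array([.6046,.0274]);f2=np.array([np.cos(np.radians(-3.2)),np.sin(np.radians(-3.2))])
    P,R=grasp([*(fr-.028*f2),.046],-3.2,th);print("place",P.round(4),ik(P,R))
    P,R=grasp([*(fr-.088*f2),.066],-3.2,th);print("preplace",P.round(4),ik(P,R))
E
```

```text
upright [ 0.42559942 -0.35132141]
pick 30 [ 0.3494 -0.3373  0.1802] (array([-59.23312113,  12.55554134, -45.46362437,  11.1491001 ,
        22.08940402]), np.float64(13.416375626719798), np.float64(1.6975865158030956e-11))
place [0.4993 0.0333 0.1802] (array([ -5.70640023,  12.13201004, -48.20399572,  -0.31226561,
         1.25290031]), np.float64(10.676004276747861), np.float64(2.170486013142181e-13))
preplace [0.4394 0.0366 0.2002] (array([ -6.11282538,   4.01261127, -54.16192821,   1.85752496,
         1.45594209]), np.float64(4.718071789846867), np.float64(1.509903313490213e-13))
pick 34 [ 0.3404 -0.3356  0.1745] (array([-60.96698266,  12.32156671, -48.62480152,   5.83542481,
        25.56471838]), np.float64(10.255198475458087), np.float64(1.6453172158037432e-10))
place [0.4901 0.0338 0.1745] (array([ -5.80752115,  11.8523858 , -52.3379442 ,  -8.16281911,
         1.45776132]), np.float64(6.54205580363481), np.float64(4.3243186809149847e-13))
preplace [0.4302 0.0372 0.1945] (array([ -6.25048412,   3.50086815, -58.27504029,  -5.73825449,
         1.70525504]), np.float64(0.604959
[... 464 characters left out ...]
2177308,   3.49388017, -60.32737425,  -9.78080228,
         1.83433778]), np.float64(-1.4473742542598131), np.float64(4.318767565791859e-13))
pick 40 [ 0.3276 -0.3332  0.1647] (array([-63.59135582,  12.77857846, -53.21099084,  -2.7123142 ,
        30.94657053]), np.float64(5.669009160217158), np.float64(3.6870129171973076e-09))
place [0.4772 0.0345 0.1647] (array([ -5.96512798,  12.70488815, -58.38367085, -21.05569473,
         1.776985  ]), np.float64(0.49632914663833816), np.float64(1.3165579737517419e-11))
preplace [0.4173 0.0379 0.1847] (array([ -6.4687782 ,   4.1042842 , -64.42225871, -18.48061107,
         2.10046097]), np.float64(-5.542258709659301), np.float64(8.474054791207664e-12))
```

```bash

python3 -m creep '[{"grip":-1,"x":0,"y":2.2,"z":-3.4,"rx":0,"ry":0,"rz":0},{"grip":-1,"x":0,"y":2.2,"z":-3.4,"rx":0,"ry":0,"rz":0},{"grip":-1,"x":0,"y":2.2,"z":-3.4,"rx":0,"ry":0,"rz":0},{"grip":-1,"x":0,"y":2.2,"z":-3.4,"rx":0,"ry":0,"rz":0},{"grip":-1,"x":0,"y":0,"z":0,"rx":0,"ry":0,"rz":0}]'
python3 - <<'E'
from plan import *
from h import *
s=manip.state();u=[.4256,-.3513]
P,R=grasp([*u,.046],-10.46,32);print(P)
P1=P+[0,0,.13]
T=[(s["tool_pos"]+(P1-s["tool_pos"])*k/8,Rt(-3.3-7.16*k/8,34-2*k/8)) for k in range(1,9)]
for t in T: print(round(ik(*t,(-30,5,-40,10,10))[1],1),end=" ")
rows(T,nd=1)
E
```

```text
t: 14.52
tool_pos: [0.4313, 0.0436, 0.3671]
tcp_rot: [[0.06, 0.827, 0.559], [0.998, -0.048, -0.036], [-0.003, 0.56, -0.828]]
force: [0.5, -0.6, 0.1]
finger_gap: 1.005
[ 0.34482748 -0.33638802  0.17744745]
15.8 14.6 14.2 14.5 15.4 17.1 19.3 22.2 -4.8 -1.1 0.2 | 0.005 -0.005 0.013
-4.8 -1.0 0.2 | 0.005 -0.008 0.013
-4.8 -1.0 0.3 | 0.004 -0.009 0.013
-4.9 -0.9 0.3 | 0.005 -0.008 0.013
-4.8 -0.8 0.3 | 0.004 -0.009 0.013
-4.9 -0.7 0.4 | 0.004 -0.008 0.013
-4.8 -0.7 0.4 | 0.005 -0.009 0.013
-4.9 -0.7 0.5 | 0.004 -0.008 0.014
end [ 0.3445 -0.3363  0.3076] err mm [-0.35  0.07  0.16]
```

```bash

python3 -m creep '[{"grip":-1,"x":-4.8,"y":-1.1,"z":0.2,"rx":0.005,"ry":-0.005,"rz":0.013},{"grip":-1,"x":-4.8,"y":-1.0,"z":0.2,"rx":0.005,"ry":-0.008,"rz":0.013},{"grip":-1,"x":-4.8,"y":-1.0,"z":0.3,"rx":0.004,"ry":-0.009,"rz":0.013},{"grip":-1,"x":-4.9,"y":-0.9,"z":0.3,"rx":0.005,"ry":-0.008,"rz":0.013},{"grip":-1,"x":-4.8,"y":-0.8,"z":0.3,"rx":0.004,"ry":-0.009,"rz":0.013},{"grip":-1,"x":-4.9,"y":-0.7,"z":0.4,"rx":0.004,"ry":-0.008,"rz":0.013},{"grip":-1,"x":-4.8,"y":-0.7,"z":0.4,"rx":0.005,"ry":-0.009,"rz":0.013},{"grip":-1,"x":-4.9,"y":-0.7,"z":0.5,"rx":0.004,"ry":-0.008,"rz":0.014},{"grip":-1,"x":0,"y":0,"z":0,"rx":0,"ry":0,"rz":0},{"grip":-1,"x":0,"y":0,"z":0,"rx":0,"ry":0,"rz":0}]'
python3 snap.py 9;python3 - <<'E'
from plan import *
P,R=grasp([.4256,-.3513,.046],-10.46,32)
rows([(P+[0,0,k],R) for k in (.085,.05,.025,0)])
import cv2
i=cv2.imread("pics/top9raw.png")
cv2.imwrite("pics/t9.png",cv2.resize(cv2.convertScaleAbs(i[150:350,160:560],alpha=1.5),None,fx=2,fy=2,interpolation=cv2.INTER_CUBIC))
i=cv2.imread("pics/side9raw.png")
cv2.imwrite("pics/s9.png",cv2.resize(cv2.convertScaleAbs(i[110:320,165:565],alpha=1.5),None,fx=2,fy=2,interpolation=cv2.INTER_CUBIC))
E
```

```text
t: 15.78
tool_pos: [0.3421, -0.3354, 0.3028]
tcp_rot: [[0.182, 0.838, 0.514], [0.983, -0.157, -0.093], [0.003, 0.522, -0.853]]
force: [0.6, 0.2, -0.1]
finger_gap: 1.0
-0.13 -1.95 3.66 | -0.008 -0.002 0.000
0.00 -1.86 2.96 | -0.000 0.000 0.000
0.01 -1.32 2.12 | -0.000 0.000 0.000
-0.00 -1.33 2.12 | -0.000 0.000 0.000
end [ 0.3448 -0.3363  0.1775] err mm [-0.04  0.04  0.02]
```

View pics/t9.png

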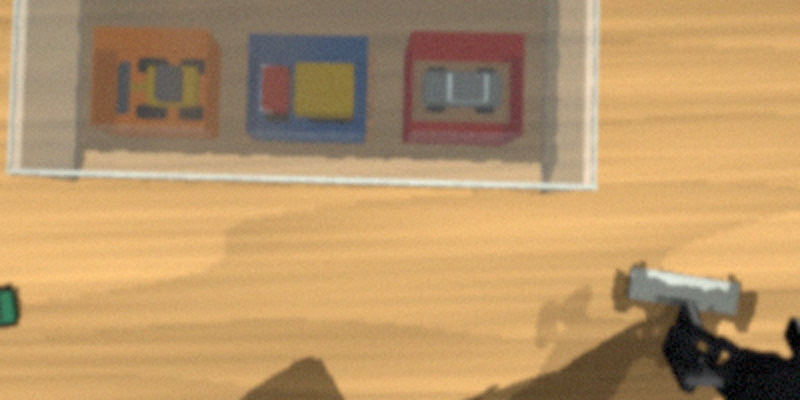

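View pics/s9.png

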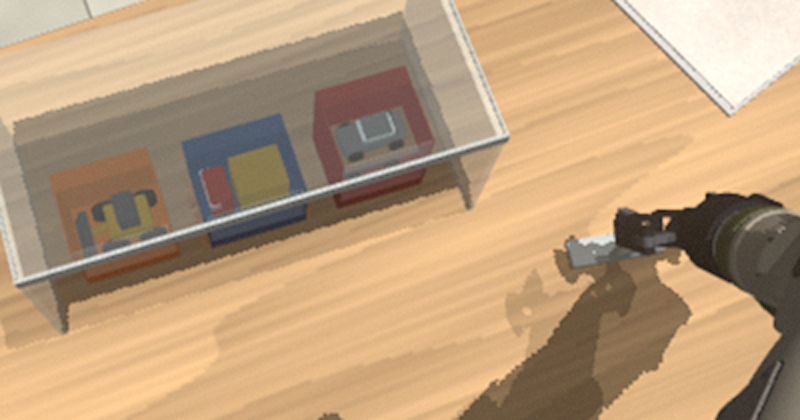

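```bash

python3 -m creep '[{"grip":-1,"x":-0.13,"y":-1.95,"z":3.66,"rx":-0.008,"ry":-0.002,"rz":0},{"grip":-1,"x":0,"y":-1.86,"z":2.96,"rx":0,"ry":0,"rz":0},{"grip":-1,"x":0.01,"y":-1.32,"z":2.12,"rx":0,"ry":0,"rz":0},{"grip":-1,"x":0,"y":-1.33,"z":2.12,"rx":0,"ry":0,"rz":0},{"grip":-1,"x":0,"y":0,"z":0,"rx":0,"ry":0,"rz":0},{"grip":-1,"x":0,"y":0,"z":0,"rx":0,"ry":0,"rz":0}]'
python3 - <<'E'
from plan import *
import cv2
P,R=grasp([.4256,-.3513,.046],-10.46,32)
rows([(P,R)])
for n,(x,y) in {"top":(440,250),"side":(420,190)}.items():
    i=manip.read_camera(n)["color"][y:y+90,x:x+130,::-1]
    cv2.imwrite(f"pics/{n}10.png",cv2.resize(cv2.convertScaleAbs(i,alpha=1.7),None,fx=6,fy=6,interpolation=cv2.INTER_CUBIC))
E
```

```text
t: 16.62
tool_pos: [0.3455, -0.3376, 0.1794]
tcp_rot: [[0.182, 0.833, 0.522], [0.983, -0.152, -0.099], [-0.003, 0.532, -0.847]]
force: [0.1, -0.0, 0.6]
finger_gap: 1.002
0.11 -0.18 0.12 | 0.002 0.002 0.002
end [ 0.3449 -0.3364  0.1774] err mm [ 0.03 -0.02 -0.02]
```

View pics/top10.png

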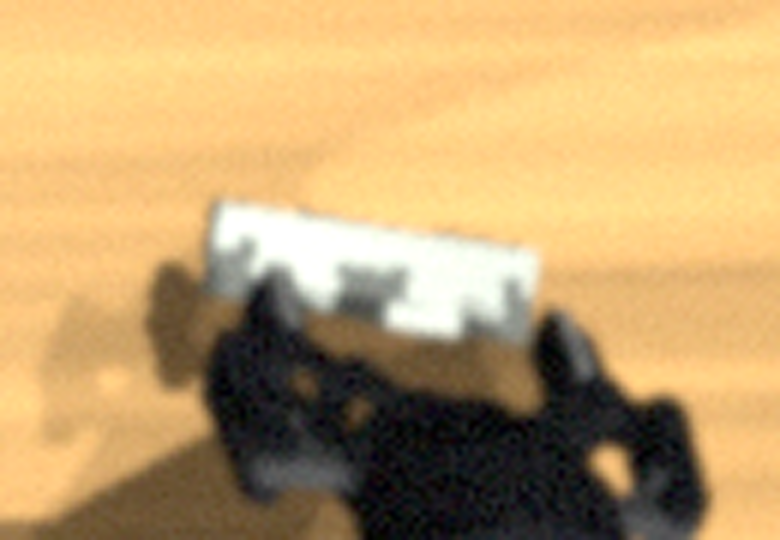

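View pics/side10.png

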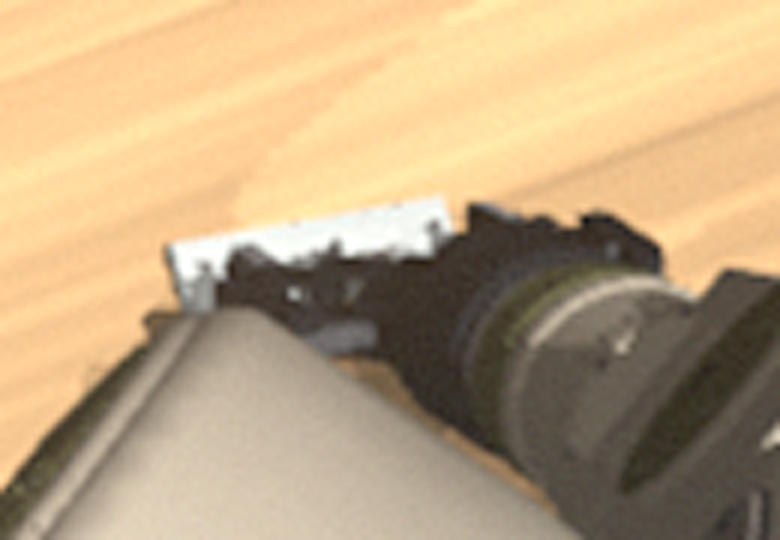

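```bash

python3 -m creep '[{"grip":-1,"x":0.11,"y":-0.18,"z":0.12,"rx":0.002,"ry":0.002,"rz":0.002},{"grip":0,"x":0,"y":0,"z":0,"rx":0,"ry":0,"rz":0},{"grip":0.4,"x":0,"y":0,"z":0,"rx":0,"ry":0,"rz":0},{"grip":1,"x":0,"y":0,"z":0,"rx":0,"ry":0,"rz":0},{"grip":1,"x":0,"y":0,"z":0,"rx":0,"ry":0,"rz":0},{"grip":1,"x":0,"y":0,"z":0,"rx":0,"ry":0,"rz":0},{"grip":1,"x":0,"y":0,"z":0,"rx":0,"ry":0,"rz":0},{"grip":1,"x":0,"y":0,"z":0,"rx":0,"ry":0,"rz":0}]'
python3 - <<'E'
from plan import *
import cv2
print(manip.state()["finger_gap"]*85)
for n,(x,y) in {"top":(440,250)}.items():
    i=manip.read_camera(n)["color"][y:y+90,x:x+130,::-1]
    cv2.imwrite(f"pics/{n}11.png",cv2.resize(cv2.convertScaleAbs(i,alpha=1.7),None,fx=6,fy=6,interpolation=cv2.INTER_CUBIC))
E
```

```text
t: 17.73
tool_pos: [0.3443, -0.3369, 0.1767]
tcp_rot: [[0.184, 0.834, 0.521], [0.983, -0.156, -0.097], [0.0, 0.53, -0.848]]
force: [-1.0, -0.4, 3.2]
finger_gap: 0.27
22.919772398032098
```

View pics/top11.png

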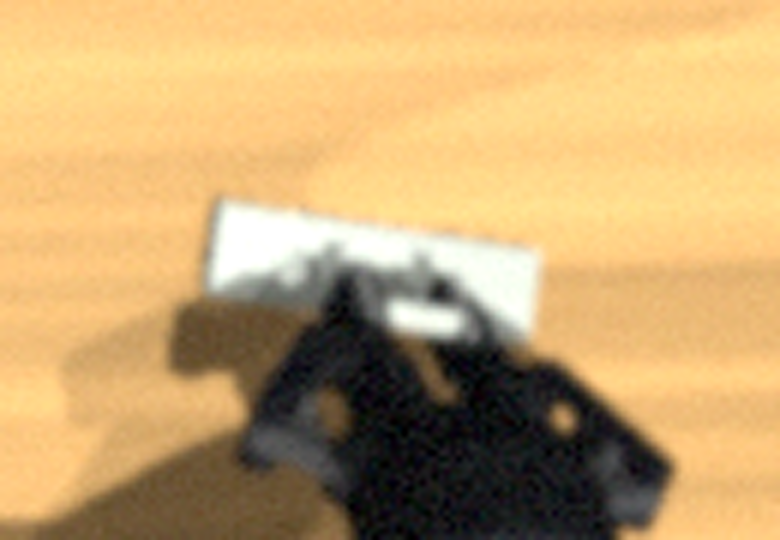

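```bash
cat >> plan.py <<'E'
# stand origin relative to flange at grasp (tool frame)
_P=np.array([.3443,-.3369,.1767]);_R=np.array([[.184,.834,.521],[.983,-.156,-.097],[0,.530,-.848]])
REL=_R.T@(np.array([.4374,-.3535,0.])-_P)
def stand_flange(x,y,z,ps,th=32.):
    """flange for stand origin at x,y,z; tool psi = stand yaw -0.1"""
    R=Rt(ps-.1,th);return np.array([x,y,z])-R@REL,R
E
python3 - <<'E'
from plan import *
print(REL)
R0=Rt(-10.6,32)
W=[]
P0=manip.state()["tool_pos"]
W.append((P0+[0,0,.02],R0))
for a,b,c,ps in((.36,-.28,.197,-9.5),(.385,-.225,.197,-8.5),(.405,-.17,.197,-7.5),(.42,-.115,.197,-6.2),(.43,-.06,.197,-5),(.436,-.01,.197,-4),(.438,.037,.197,-3.3)):
    W.append((np.array([a,b,c]),Rt(ps,32)))
for w in W: print(round(ik(*w,(-30,5,-45,5,10))[1],1),end=" ")
rows(W)
print(stand_flange(.6046-.016,.0274+.016*.056,0,-3.2))
E
```

```text
[ 0.0008126 -0.013416   0.1999569]
13.1 8.8 6.3 4.4 3.3 2.6 2.6 3.0 0.00 1.06 -1.70 | -0.000 -0.001 0.000
5.88 0.43 0.24 | -0.001 0.011 -0.016
5.83 1.33 0.82 | 0.001 0.009 -0.015
5.74 0.98 0.62 | -0.000 0.009 -0.015
5.65 0.66 0.41 | -0.000 0.012 -0.019
5.57 0.34 0.21 | -0.001 0.011 -0.018
5.04 0.14 0.09 | 0.000 0.009 -0.015
4.70 -0.11 -0.07 | 0.000 0.007 -0.010
end [0.438 0.037 0.197] err mm [ 0.02  0.02 -0.04]
(array([0.49412646, 0.03292936, 0.17668247]), array([[ 0.05756403,  0.84664188,  0.52904056],
       [ 0.99834182, -0.04881706, -0.03050429],
       [ 0.        ,  0.52991926, -0.8480481 ]]))
```

```bash

python3 -m creep '[{"grip":1,"x":0,"y":0.5,"z":-0.9,"rx":0,"ry":0,"rz":0},{"grip":1,"x":0,"y":0.56,"z":-0.8,"rx":0,"ry":-0.001,"rz":0},{"grip":1,"x":2.9,"y":0.2,"z":0.1,"rx":0,"ry":0.005,"rz":-0.008},{"grip":1,"x":2.9,"y":0.23,"z":0.14,"rx":0,"ry":0.005,"rz":-0.008},{"grip":1,"x":2.9,"y":0.66,"z":0.41,"rx":0,"ry":0.005,"rz":-0.008},{"grip":1,"x":2.9,"y":0.67,"z":0.41,"rx":0,"ry":0.005,"rz":-0.007},{"grip":1,"x":2.9,"y":0.49,"z":0.31,"rx":0,"ry":0.005,"rz":-0.008},{"grip":1,"x":2.9,"y":0.49,"z":0.31,"rx":0,"ry":0.005,"rz":-0.008},{"grip":1,"x":0,"y":0,"z":0,"rx":0,"ry":0,"rz":0}]'
python3 - <<'E'
from plan import *
import cv2
print(manip.state()["finger_gap"]*85)
W=[]
for a,b,c,ps in((.413,-.138,.197,-6.8),(.42,-.112,.197,-6.2),(.426,-.083,.197,-5.5),(.43,-.057,.197,-5),(.434,-.032,.197,-4.5),(.436,-.008,.197,-4),(.437,.016,.197,-3.6),(.438,.037,.197,-3.3)):
    W.append((np.array([a,b,c]),Rt(ps,32)))
rows(W)
c=manip.read_camera("top")["color"][:,:,::-1];cv2.imwrite("pics/top12.png",c)
E
```

```text
t: 18.9
tool_pos: [0.404, -0.1683, 0.197]
tcp_rot: [[0.126, 0.842, 0.525], [0.992, -0.107, -0.066], [0.001, 0.529, -0.849]]
force: [-0.4, -0.4, -1.6]
finger_gap: 0.276
23.477177997237153
3.12 0.43 0.27 | -0.001 0.003 -0.007
2.66 0.33 0.21 | -0.000 0.006 -0.008
2.95 0.24 0.15 | -0.000 0.006 -0.011
2.63 0.13 0.08 | -0.000 0.005 -0.007
2.52 0.15 0.09 | -0.000 0.004 -0.008
2.41 0.01 0.01 | -0.000 0.005 -0.007
2.40 -0.06 -0.04 | -0.000 0.004 -0.006
2.11 -0.03 -0.01 | -0.000 0.003 -0.004
end [0.438 0.037 0.197] err mm [-0.01  0.05 -0.05]
```

View pics/top12.png

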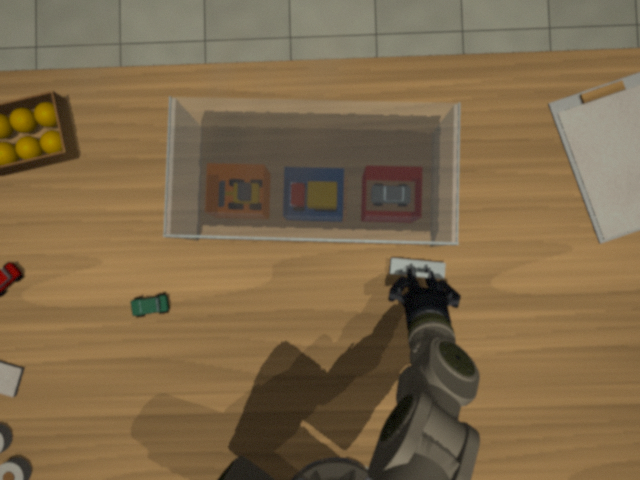

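The stand is held level at about (417,267), just in front of the riser. Everything else is still in place.

```bash

python3 -m creep '[{"grip":1,"x":3.1,"y":0.43,"z":0.27,"rx":-0.001,"ry":0.003,"rz":-0.007},{"grip":1,"x":2.7,"y":0.33,"z":0.21,"rx":0,"ry":0.006,"rz":-0.008},{"grip":1,"x":2.9,"y":0.24,"z":0.15,"rx":0,"ry":0.006,"rz":-0.011},{"grip":1,"x":2.6,"y":0.13,"z":0.08,"rx":0,"ry":0.005,"rz":-0.007},{"grip":1,"x":2.5,"y":0.15,"z":0.09,"rx":0,"ry":0.004,"rz":-0.008},{"grip":1,"x":2.4,"y":0,"z":0,"rx":0,"ry":0.005,"rz":-0.007},{"grip":1,"x":2.4,"y":-0.06,"z":-0.04,"rx":0,"ry":0.004,"rz":-0.006},{"grip":1,"x":2.1,"y":-0.03,"z":-0.01,"rx":0,"ry":0.003,"rz":-0.004},{"grip":1,"x":0,"y":0,"z":0,"rx":0,"ry":0,"rz":0},{"grip":1,"x":0,"y":0,"z":0,"rx":0,"ry":0,"rz":0}]'
python3 - <<'E'
from plan import *
import cv2
for n,(x,y,w,h,k) in {"top":(240,150,130,110,5.4),"side":(230,160,140,110,5.4)}.items():
    i=manip.read_camera(n)["color"][:,:,::-1];cv2.imwrite(f"pics/{n}13raw.png",i)
    cv2.imwrite(f"pics/{n}13.png",cv2.resize(cv2.convertScaleAbs(i[y:y+h,x:x+w],alpha=1.8),None,fx=k,fy=k,interpolation=cv2.INTER_CUBIC))
s=manip.state();R=s["tcp_rot"];print("stand",s["tool_pos"]+R@REL)
E
```

```text
t: 20.2
tool_pos: [0.4388, 0.0334, 0.197]
tcp_rot: [[0.062, 0.846, 0.529], [0.998, -0.052, -0.033], [-0.0, 0.53, -0.848]]
force: [-1.1, -0.1, -1.5]
finger_gap: 0.269
stand [0.53318641 0.02822134 0.02019463]
```

View pics/top13.png

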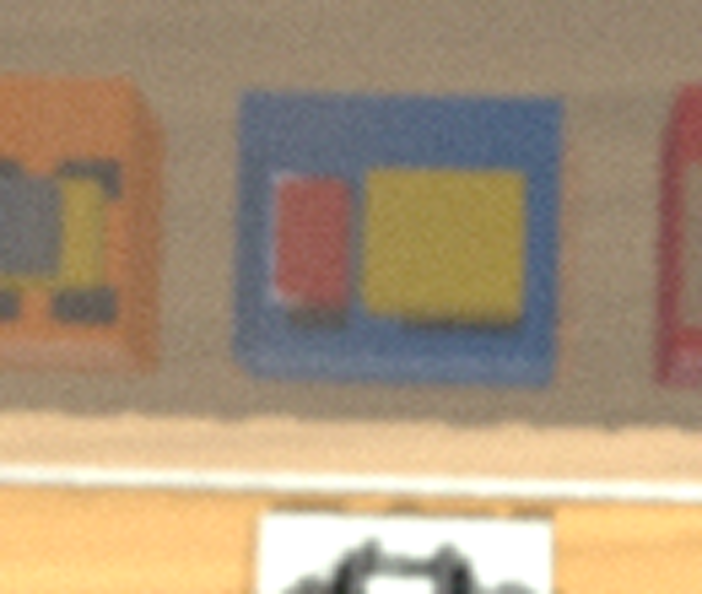

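View pics/side13.png

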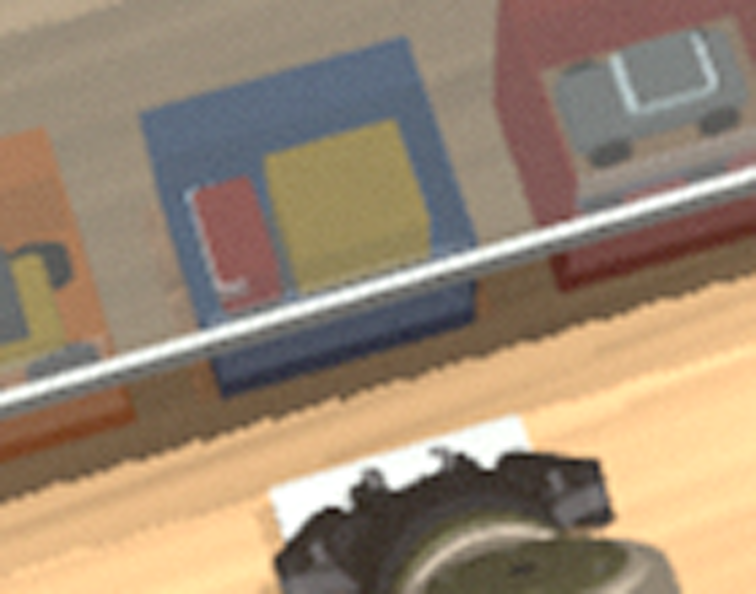

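```bash
python3 - <<'E'
from plan import *
from h import *
q,r=fit([("top",(.016,.055,.028),(288.1,245)),("top",(.016,-.055,.028),(342.2,246.3)),("side",(.016,.055,.028),(280,250.7)),("side",(.016,-.055,.028),(326.3,237.2))]);print(q[:2],np.degrees(q[2]),r.tolist())
W=[stand_flange(x,y,z,-3.2) for x,y,z in((.5455,.0299,.012),(.558,.0295,.008),(.570,.0289,.004),(.580,.0286,.003),(.584,.0285,.0015))]
for w in W: print(round(ik(*w)[1],1),end=" ")
rows(W)
E
```

```text
[0.53303547 0.02787551] -3.45841861913647 [[0.4, -0.1], [0.2, 0.3], [-0.4, 0.2], [-0.3, -0.2]]
3.9 5.2 6.4 7.6 8.0 0.20 0.61 1.34 | 0.000 0.003 -0.004
0.03 0.84 1.00 | 0.000 -0.000 -0.000
0.01 0.81 0.98 | 0.000 -0.000 -0.000
0.03 0.80 0.62 | 0.000 -0.000 -0.000
0.01 0.26 0.33 | 0.000 -0.000 -0.000
end [0.4895 0.0331 0.1782] err mm [0.01 0.   0.06]
```

```bash

python3 -m creep '[{"grip":1,"x":0.2,"y":0.61,"z":1.34,"rx":0,"ry":0.003,"rz":-0.004},{"grip":1,"x":0.03,"y":0.84,"z":1.0,"rx":0,"ry":0,"rz":0},{"grip":1,"x":0.01,"y":0.81,"z":0.98,"rx":0,"ry":0,"rz":0},{"grip":1,"x":0.03,"y":0.8,"z":0.62,"rx":0,"ry":0,"rz":0},{"grip":1,"x":0.01,"y":0.26,"z":0.33,"rx":0,"ry":0,"rz":0},{"grip":1,"x":0,"y":0,"z":0,"rx":0,"ry":0,"rz":0},{"grip":1,"x":0,"y":0,"z":0,"rx":0,"ry":0,"rz":0}]'
cat > look.py <<'E'
from plan import *
import cv2,sys
t=sys.argv[1]
for n,(x,y,w,h,k) in {"top":(255,190,115,65,6.9),"side":(240,190,115,75,6.9)}.items():
    i=manip.read_camera(n)["color"][:,:,::-1];cv2.imwrite(f"pics/{n}{t}raw.png",i)
    cv2.imwrite(f"pics/{n}{t}.png",cv2.resize(cv2.convertScaleAbs(i[y:y+h,x:x+w],alpha=1.8),None,fx=k,fy=k,interpolation=cv2.INTER_CUBIC))
s=manip.state();R=s["tcp_rot"];print("stand",s["tool_pos"]+R@REL,s["force"],"psi",np.degrees(np.arctan2(R[1,1],R[0,1])))
E
python3 look.py 14
```

```text
t: 21.18
tool_pos: [0.4889, 0.0342, 0.178]
tcp_rot: [[0.056, 0.847, 0.529], [0.998, -0.048, -0.029], [0.001, 0.53, -0.848]]
force: [0.2, -0.3, -1.3]
finger_gap: 0.267
stand [0.58341988 0.02983392 0.00140301] [ 0.87536318  0.74197444 -0.78573158] psi -3.222445167743905
```

View pics/top14.png

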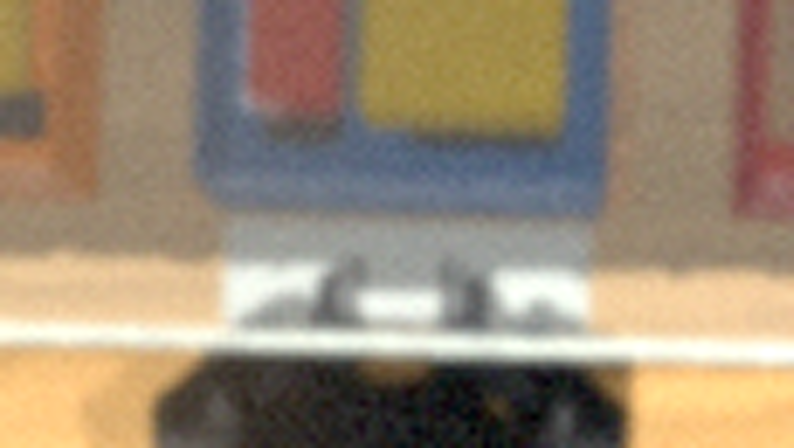

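View pics/side14.png

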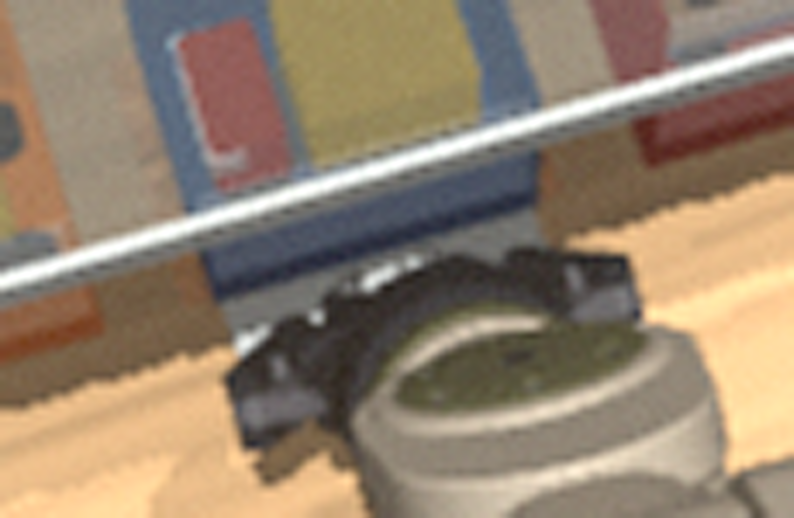

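```bash

python3 -m creep '[{"grip":1,"x":-0.1,"y":0.12,"z":0.18,"rx":0,"ry":0,"rz":0},{"grip":1,"x":0,"y":0.13,"z":0.08,"rx":0,"ry":0,"rz":0},{"grip":1,"x":0,"y":0.09,"z":0.05,"rx":0,"ry":0,"rz":0},{"grip":1,"x":0,"y":0,"z":0,"rx":0,"ry":0,"rz":0}]'
python3 look.py 15
```

```text
t: 21.78
tool_pos: [0.4933, 0.0328, 0.1769]
tcp_rot: [[0.056, 0.847, 0.528], [0.998, -0.048, -0.029], [0.001, 0.529, -0.849]]
force: [-2.6, 0.1, -0.9]
finger_gap: 0.27
stand [5.87733822e-01 2.84863887e-02 1.11455026e-04] [-1.6006653  -0.66437809 -2.78109419] psi -3.2309630811289227
```

```bash

python3 -m creep '[{"grip":1,"x":0,"y":0.08,"z":0.05,"rx":0,"ry":0,"rz":0},{"grip":1,"x":0,"y":0.08,"z":0.05,"rx":0,"ry":0,"rz":0},{"grip":1,"x":0,"y":0,"z":0,"rx":0,"ry":0,"rz":0}]'
python3 look.py 16
```

```text
t: 22.25
tool_pos: [0.4958, 0.0327, 0.1773]
tcp_rot: [[0.056, 0.847, 0.529], [0.998, -0.048, -0.029], [0.001, 0.53, -0.848]]
force: [-1.5, -0.1, -2.7]
finger_gap: 0.267
stand [0.59037895 0.02838557 0.0006852 ] [-0.885759    0.19959551 -2.33542897] psi -3.227059548626223
```

```bash
cat > shift.py <<'E'
import cv2,numpy as np,sys
def sh(a,b,x,y,w,h):
    A=cv2.cvtColor(a,cv2.COLOR_BGR2GRAY)[y:y+h,x:x+w].astype(np.float32);B=cv2.cvtColor(b,cv2.COLOR_BGR2GRAY)[y:y+h,x:x+w].astype(np.float32)
    W=np.eye(2,3,dtype=np.float32)
    cc,W=cv2.findTransformECC(A,B,W,cv2.MOTION_EUCLIDEAN,(3,200,1e-6),None,3)
    c=W@np.array([w/2,h/2,1])-[w/2,h/2];return c.round(2),np.degrees(np.arctan2(W[1,0],W[0,0])).round(2),round(cc,3)
L={k:cv2.imread(f"pics/top{k}raw.png") for k in sys.argv[1:]}
S={k:cv2.imread(f"pics/side{k}raw.png") for k in sys.argv[1:]}
ks=sys.argv[1:]
for k in ks[1:]:
    print(ks[0],k,"truck top",sh(L[ks[0]],L[k],278,162,70,52),"side",sh(S[ks[0]],S[k],252,164,60,40),"loader",sh(L[ks[0]],L[k],200,158,72,55),"cars",sh(L[ks[0]],L[k],358,160,66,55))
E
python3 shift.py 8 7 13 14 15 16
```

```text
8 7 truck top (array([-0.02,  0.2 ]), np.float32(-0.08), 0.978) side (array([0.  , 0.15]), np.float32(-0.07), 0.983) loader (array([ 0.02, -0.02]), np.float32(0.02), 0.991) cars (array([ 0.02, -0.  ]), np.float32(0.07), 0.994)
8 13 truck top (array([0.  , 0.06]), np.float32(-0.12), 0.993) side (array([-0.01,  0.02]), np.float32(-0.01), 0.998) loader (array([-0.01,  0.01]), np.float32(-0.07), 0.991) cars (array([-0.  ,  0.01]), np.float32(0.0), 0.994)
8 14 truck top (array([-0.01,  0.04]), np.float32(-0.09), 0.994) side (array([0.01, 0.05]), np.float32(-0.02), 0.998) loader (array([ 0.06, -0.01]), np.float32(0.0), 0.99) cars (array([0.01, 0.  ]), np.float32(0.07), 0.994)
8 15 truck top (array([-0.06, -0.45]), np.float32(-0.05), 0.863) side (array([-0.2 , -0.33]), np.float32(-0.36), 0.882) loader (array([ 0.01, -0.04]), np.float32(0.09), 0.988) cars (array([-0.  , -0.01]), np.float32(0.07), 0.994)
8 16 truck top (array([-0.09, -1.89]), np.float32(-0.18), 0.988) side (array([-0.69, -1.34]), np.float32(-0.51), 0.906) loader (array([0.04, 0.02]), np.float32(0.08), 0.988) cars (array([0.01, 0.02]), np.float32(0.09), 0.994)
```

```bash
cat > edge.py <<'E'
import cv2,numpy as np,sys
from h import ray
def edges(img,p0,p1,inn,out,n=25,cam="side"):
    """between pixel corners p0,p1 (front base edge), sample profiles along v; half-level crossing -> world pts z=0"""
    im=cv2.GaussianBlur(img,(0,0),0.6).astype(float);P=[]
    for a in np.linspace(.12,.88,n):
        u,v=np.array(p0)+(np.array(p1)-p0)*a
        vs=np.arange(v-4,v+4.01,.1)
        pr=np.array([cv2.remap(im.astype(np.float32),np.float32([[u]]),np.float32([[x]]),cv2.INTER_LINEAR)[0,0] for x in vs])
        ci=pr[vs<v-1.2][-12:].mean(0);co=pr[vs>v+1.5][:15].mean(0)
        d=(pr-ci)@(co-ci)/((co-ci)@(co-ci))
        k=np.where((d[:-1]<.5)&(d[1:]>=.5))[0]
        if len(k):
            k=k[np.argmin(abs(vs[k]-v))];P.append((u,vs[k]))
    P=np.array(P);W=np.array([ray(cam,p,0)[:2] for p in P]);return P,W
t=np.radians(-3.17);f=np.array([np.cos(t),np.sin(t)]);l=np.array([-f[1],f[0]])
def rep(name,img,p0,p1,cam):
    P,W=edges(img,p0,p1,0,0,cam=cam)
    x=W@f;y=W@l;A=np.polyfit(y,x,1);r=x-np.polyval(A,y);k=abs(r)<2.5*np.median(abs(r))+1e-4;A=np.polyfit(y[k],x[k],1)
    print(name,cam,len(k),k.sum(),"x at mid",round(np.polyval(A,y.mean()),4),"slope deg",round(np.degrees(np.arctan(-A[0])),2),"sd mm",round(r[k].std()*1000,2))
if __name__=="__main__":
    for k in ("0","7","8"):
        s=cv2.imread(f"pics/side{k}raw.png" if k!="0" else "pics/side0.png");T=cv2.imread(f"pics/top{k}raw.png" if k!="0" else "pics/top0.png")
        rep("loader",s,(209.4,251.1),(255,237.8),"side");rep("cars",s,(333.9,213.9),(376.25,201.75),"side")
        if k!="0": rep("truck",s,(271.1,233.4),(317.8,218.9),"side")
        rep("loader",T,(213,218),(268.9,219.1),"top");rep("cars",T,(361.7,221.3),(415,222.5),"top")
        if k!="0": rep("truck",T,(287,220.4),(342.1,221.5),"top")
E
python3 edge.py
sed -i 's/278,162,70,52/286,166,54,44/' shift.py; python3 shift.py 8 13 14 15 16
```

```text
loader side 25 24 x at mid 0.6035 slope deg 0.14 sd mm 0.22
cars side 25 25 x at mid 0.6037 slope deg -0.34 sd mm 0.19
loader top 25 23 x at mid 0.6005 slope deg -0.49 sd mm 0.3
cars top 25 24 x at mid 0.6008 slope deg -0.33 sd mm 0.31
loader side 25 24 x at mid 0.6035 slope deg -0.18 sd mm 0.21
cars side 25 24 x at mid 0.6037 slope deg -0.27 sd mm 0.19
truck side 25 24 x at mid 0.6019 slope deg 0.17 sd mm 0.14
loader top 25 23 x at mid 0.6009 slope deg -0.23 sd mm 0.46
cars top 25 23 x at mid 0.6009 slope deg -0.52 sd mm 0.29
truck top 25 24 x at mid 0.5996 slope deg 0.35 sd mm 0.19
loader side 25 25 x at mid 0.6035 slope deg -0.14 sd mm 0.16
cars side 25 25 x at mid 0.6037 slope deg -0.35 sd mm 0.22
truck side 25 25 x at mid 0.6021 slope deg 0.01 sd mm 0.1
loader top 25 24 x at mid 0.6008 slope deg -0.28 sd mm 0.29
cars top 25 25 x at mid 0.6009 slope deg -0.27 sd mm 0.35
truck top 25 25 x at mid 0.5998 slope deg -0.07 sd mm 0.18
8 13 truck top (array([-0.  ,  0.09]), np.float32(-0.13), 0.989) side (array([-0.01,  0.02]), np.float32(-0.01), 0.998) loader (array([-0.01,  0.01]), np.float32(-0.07), 0.991) cars (array([-0.  ,  0.01]), np.float32(0.0), 0.994)
8 14 truck top (array([0.04, 0.05]), np.float32(-0.07), 0.992) side (array([0.01, 0.05]), np.float32(-0.02), 0.998) loader (array([ 0.06, -0.01]), np.float32(0.0), 0.99) cars (array([0.01, 0.  ]), np.float32(0.07), 0.994)
8 15 truck top (array([ 0.05, -0.38]), np.float32(-0.11), 0.85) side (array([-0.2 , -0.33]), np.float32(-0.36), 0.882) loader (array([ 0.01, -0.04]), np.float32(0.09), 0.988) cars (array([-0.  , -0.01]), np.float32(0.07), 0.994)
8 16 truck top (array([-0.09, -1.9 ]), np.float32(-0.41), 0.985) side (array([-0.69, -1.34]), np.float32(-0.51), 0.906) loader (array([0.04, 0.02]), np.float32(0.08), 0.988) cars (array([0.01, 0.02]), np.float32(0.09), 0.994)
```

```bash
cat > back.py <<'E'
import edge,cv2,numpy as np,sys
from h import ray
def go(ks):
  for k in ks:
    s=cv2.imread(f"pics/side{k}raw.png");T=cv2.imread(f"pics/top{k}raw.png")
    for cam,im,p0,p1 in(("top",T,(284.5,167.2),(344,168)),("side",s,(256,181),(305.5,167))):
        best=None
        for dv in (0,-1,-2,-3):
            try:P,_=edge.edges(im,(p0[0],p0[1]+dv),(p1[0],p1[1]+dv),0,0,cam=cam)
            except Exception: continue
            if len(P)<20: continue
            r=P[:,1]-np.polyval(np.polyfit(P[:,0],P[:,1],1),P[:,0])
            c=abs(P[:,1]-(np.interp(P[:,0],[p0[0],p1[0]],[p0[1]+dv,p1[1]+dv]))).mean()
            if best is None or c<best[0]: best=(c,P,r.std())
        P=best[1];W=np.array([ray(cam,p,.1)[:2] for p in P]);x=W@edge.f;y=W@edge.l;A=np.polyfit(y,x,1)
        print(k,cam,"back top x",round(np.polyval(A,.06),4),"slope",round(np.degrees(np.arctan(-A[0])),2),"sd px",best[2].round(2))
go(sys.argv[1:])
E
python3 back.py 7 8 13 14 15 16
```

```text
7 top back top x 0.6945 slope 0.15 sd px 0.11
7 side back top x 0.6969 slope -0.08 sd px 0.05
8 top back top x 0.6946 slope 0.11 sd px 0.07
8 side back top x 0.6971 slope -0.28 sd px 0.05
13 top back top x 0.6946 slope 0.19 sd px 0.07
13 side back top x 0.6971 slope -0.34 sd px 0.06
14 top back top x 0.6946 slope 0.21 sd px 0.06
14 side back top x 0.6971 slope -0.23 sd px 0.05
15 top back top x 0.6959 slope 0.2 sd px 0.07
15 side back top x 0.6983 slope -0.01 sd px 0.06
16 top back top x 0.6984 slope 0.09 sd px 0.09
16 side back top x 0.7009 slope 0.03 sd px 0.06
```

```bash

python3 -m creep '[{"grip":1,"x":0,"y":-0.03,"z":0.05,"rx":0,"ry":0,"rz":0},{"grip":1,"x":0,"y":0,"z":0,"rx":0,"ry":0,"rz":0},{"grip":0.3,"x":0,"y":0,"z":0,"rx":0,"ry":0,"rz":0},{"grip":0.1,"x":0,"y":0,"z":0,"rx":0,"ry":0,"rz":0},{"grip":-0.1,"x":0,"y":0,"z":0,"rx":0,"ry":0,"rz":0},{"grip":-0.1,"x":0,"y":0,"z":0,"rx":0,"ry":0,"rz":0},{"grip":-0.1,"x":0,"y":0,"z":0,"rx":0,"ry":0,"rz":0}]'
python3 look.py 17; python3 back.py 17
```

```text
t: 23.22
tool_pos: [0.4957, 0.0327, 0.1767]
tcp_rot: [[0.056, 0.847, 0.529], [0.998, -0.048, -0.029], [0.001, 0.53, -0.848]]
force: [-0.7, 0.0, -0.1]
finger_gap: 0.552
stand [5.90243706e-01 2.83399668e-02 5.19918108e-05] [-0.77456674  0.10234427 -0.38347692] psi -3.2282843239433943
17 top back top x 0.6984 slope 0.01 sd px 0.06
17 side back top x 0.7009 slope 0.07 sd px 0.07
```

```bash

python3 -m creep '[{"grip":-0.1,"x":0,"y":-0.42,"z":-0.27,"rx":0,"ry":0,"rz":0},{"grip":-0.1,"x":0,"y":-0.85,"z":-0.53,"rx":0,"ry":0,"rz":0},{"grip":-0.1,"x":0,"y":-1.0,"z":-0.63,"rx":0,"ry":0,"rz":0},{"grip":-0.1,"x":0,"y":-1.0,"z":-0.63,"rx":0,"ry":0,"rz":0},{"grip":-0.1,"x":0,"y":-1.0,"z":-0.63,"rx":0,"ry":0,"rz":0},{"grip":-0.1,"x":0,"y":-0.6,"z":-0.38,"rx":0,"ry":0,"rz":0},{"grip":-0.1,"x":0,"y":0,"z":0,"rx":0,"ry":0,"rz":0},{"grip":-0.1,"x":0,"y":1.0,"z":-1.7,"rx":0.03,"ry":0,"rz":0},{"grip":-0.1,"x":0,"y":0.2,"z":-2.6,"rx":0,"ry":0,"rz":0},{"grip":-0.1,"x":0,"y":0.2,"z":-2.6,"rx":0,"ry":0,"rz":0},{"grip":-0.1,"x":0,"y":0.2,"z":-2.6,"rx":0,"ry":0,"rz":0},{"grip":-0.1,"x":0,"y":0,"z":0,"rx":0,"ry":0,"rz":0}]'
python3 look.py 18; python3 back.py 18; python3 - <<'E'
import cv2,numpy as np,sys
sys.path.insert(0,'.')
from h import *
from rig import manip
import edge
T=cv2.imread("pics/top18raw.png");S=cv2.imread("pics/side18raw.png")
# stand bounds: predict from kinematic pose and print row profiles
q=(.5902,.0283,np.radians(-3.3))
for cam in("top","side"):
    for m in((.016,.055,.008),(.016,-.055,.008),(-.016,.055,.008),(-.016,-.055,.008)):
        c,s=np.cos(q[2]),np.sin(q[2]);print(cam,m,proj(cam,[q[0]+c*m[0]-s*m[1],q[1]+s*m[0]+c*m[1],m[2]]).round(1))
for v in (224,226,228,230,232): print(v,T[v,280:294].sum(1).tolist(),T[v,336:350].sum(1).tolist())
for u in (290,300,330,340): print("col",u,[tuple(int(x) for x in T[v,u]) for v in range(214,236,1)])
E
```

```text
t: 24.82
tool_pos: [0.4044, 0.0378, 0.2691]
tcp_rot: [[0.056, 0.86, 0.508], [0.998, -0.048, -0.028], [0.0, 0.509, -0.861]]
force: [-0.1, -0.3, -0.3]
finger_gap: 0.546
stand [0.49343195 0.03366331 0.08785302] [-0.09894827  0.74919218 -0.92833838] psi -3.229083910779685
18 top back top x 0.6984 slope 0.3 sd px 0.1
18 side back top x 0.7009 slope 0.07 sd px 0.05
top (0.016, 0.055, 0.008) [288.3 218. ]
top (0.016, -0.055, 0.008) [341.1 219.4]
top (-0.016, 0.055, 0.008) [287.8 233.3]
top (-0.016, -0.055, 0.008) [340.7 234.8]
side (0.016, 0.055, 0.008) [271.5 231.4]
side (0.016, -0.055, 0.008) [316.6 218. ]
side (-0.016, 0.055, 0.008) [275.4 244. ]
side (-0.016, -0.055, 0.008) [320.8 230.3]
224 [231, 230, 235, 225, 220, 226, 226, 236, 245, 260, 259, 259, 258, 255] [257, 265, 263, 258, 251, 228, 215, 220, 219, 221, 227, 222, 215, 226]
226 [240, 230, 231, 220, 229, 230, 240, 255, 254, 259, 272, 276, 267, 267] [262, 257, 260, 255, 242, 231, 221, 211, 211, 216, 207, 219, 222, 220]
228 [292, 296, 277, 286, 288, 300, 313, 327, 346, 356, 350, 350, 358, 359] [295, 285, 273, 266, 265, 260, 245, 241
[... 982 characters left out ...]
0, 131), (93, 117, 134)]
col 330 [(77, 65, 55), (79, 69, 62), (72, 62, 55), (77, 68, 62), (76, 67, 65), (81, 78, 74), (82, 85, 81), (85, 86, 85), (86, 87, 85), (84, 86, 86), (85, 88, 86), (86, 87, 87), (89, 90, 89), (87, 90, 87), (98, 101, 98), (117, 122, 119), (131, 136, 134), (139, 145, 142), (136, 141, 138), (133, 139, 134), (120, 131, 135), (100, 119, 132)]
col 340 [(74, 62, 53), (74, 65, 58), (75, 64, 57), (69, 65, 56), (72, 66, 59), (74, 74, 70), (75, 78, 77), (80, 84, 85), (80, 85, 86), (76, 83, 84), (81, 84, 86), (79, 85, 87), (77, 82, 83), (81, 86, 86), (83, 90, 92), (94, 104, 106), (108, 119, 121), (118, 130, 133), (122, 132, 138), (120, 131, 137), (113, 127, 137), (102, 121, 136)]
```

```bash
python3 - <<'E'
import cv2,numpy as np
from rig import manip
a=cv2.imread("pics/top0.png").astype(int);b=cv2.imread("pics/top18raw.png").astype(int)
for n,(x,y,w,h) in dict(car=(125,285,50,35),loader=(200,158,72,62),cars=(358,160,68,64),rail=(164,230,110,12)).items(): print(n,abs(a-b)[y:y+h,x:x+w].mean().round(2))
print(manip.sign_off())
E
```

```text
car 3.86
loader 3.16
cars 3.16
rail 4.41
the job is handed in; nothing more can be done
None
```

I handed the job in at about 25 s. The truck box stands under the riser over the place card, but it sits about 2.5 mm too deep. The price stand is on the counter against the middle of the box's front.

**What I did**
- **Truck box:** I pushed it with two open fingertips low on its front. The tool was tilted about 15–18° on the open counter and about 36° under the riser, to keep the wrist clear of the rail.
- **Price stand:** I gripped it by its upright, carried it low under the rail, slid it against the box and released it. I then withdrew the arm.

**Last checks**
- **Depth, the check that missed:** Before the stand went in, the box front was about 1.1–1.5 mm short of the neighbours' front line. The stand's final approach moved the box about 3.8 mm, so it is now about 2.3–2.8 mm past that line by the cameras. The arm's own position readings put it only about 0.3 mm past. I had no safe way to pull the box back, so I left it.
- **Yaw and centring:** The box's yaw matched the neighbours' to within about 0.3–0.5°. It was centred to within about 1 mm when I measured it before placing the stand.
- **Stand:** Its image edges matched the arm's reported position to about half a pixel, roughly 1 mm. No counter showed between it and the box, and it was centred on the box to within about 1 mm.
- **Neighbours, toy car and riser:** The neighbouring boxes and the toy car showed no movement in the images. No riser contact showed in the force readings or the images.

After the stand was released I could check only by image code, because I had reached the limit on viewing pictures.

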